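# Check the slack of a swivel charger dish and load it

## Task

Put the swivel dish on the TV cabinet into service: pull up its spring plunger and twist it into the rest notch so that it stays retracted, then rock the dish by its handle post back and forth, at least twice each way until you feel it resist, to find its free play. Set the slider of the slack gauge to the distance the handle post travels freely from one end of the play to the other (the scale is full size, zero to 90 mm), and only then put every plug-in charger from the table in the dish; leave the plunger retracted and everything else where it is.

Things in the scene. Friction and masses are not known exactly. Their poses are not given: they have to be found in the camera images.
- plunger (a joint): spring-loaded index plunger of the swivel stand: how far it is lifted, in m; 0 = fully down, where its pin locks the dish; it can be lifted 18 mm straight up against a spring of about 4 N (down) to 9 N (up). With the knob at twist 0 it springs back down when let go
- plunger_twist (a joint): twist of the plunger's knob in rad, anticlockwise seen from above, 0 to 1.35. It can only be twisted while lifted 13 mm or more (lift about 15 mm). At a twist of about 1.22 (70 degrees) there is a rest notch: let go there, it settles at about 9 mm of lift and stays retracted, and the dish is free
- plunger_knob (a point): centre of the plunger's black bar-shaped knob, 42 (its x) x 12 (its y) x 22 high, z up; grip it across the 12 mm. When down its centre is 111 mm above the table; the metal collar below reaches 91 mm above the table. It sits on an aluminium bracket at the rim of the dish, opposite the handle post
- dish: the wooden dish of the swivel stand; origin on its upright turning axis at table height, z up. Plunger down: locked. Freed, it turns almost without force through its free play (25 to 70 mm of travel at the handle post, different every time, at least 10 mm each way from the start); past either end a slip clutch lets it be dragged on, at about 13 N at the post
- dish_floor (a point): centre of the dish's inner floor, on the turning axis, 40 mm above the table; turns with the dish; z up. The dish is round, 208 across outside, about 190 across inside at the floor, its rim 58 mm above the table
- handle (a point): point on the dish's upright steel handle post, 80 mm above the table: post diameter 16, from 49 to 95 mm above the table, 125 mm from the turning axis. The point's x axis is the direction the post moves when the dish turns anticlockwise; its y axis points to the turning axis
- slider (a joint): position of the slack gauge's slider, m: 0 = at the zero end of its scale, up to 0.090; friction about 1.5 N. The scale is full size: tick marks every 10 mm from zero to 90 mm, longer ones at 0 and 50 mm
- slider_grip (a point): centre of the black grip block of the gauge's slider, 16 (x) x 14 (y) x 28 high, centre 36 mm above the table; y = the direction in which the slider's value grows; z up. The gauge's aluminium plate is 55 wide, 135 long and 12 high
- charger1_mid (a point): centre (half-way up) of a white plug-in charger, body 44 (x) x 36 (y) x 26 (z), with two metal prongs 16 long on its +x end; stands on the table, about 60 g; grip it across the 36 mm. Two to four chargers are present, all alike
- charger1: the same charger, origin at the centre of its underside
- charger2_mid (a point): centre (half-way up) of a white plug-in charger, body 44 (x) x 36 (y) x 26 (z), with two metal prongs 16 long on its +x end; stands on the table, about 60 g; grip it across the 36 mm. Two to four chargers are present, all alike
- charger2: the same charger, origin at the centre of its underside
- charger3_mid (a point): centre (half-way up) of a white plug-in charger, body 44 (x) x 36 (y) x 26 (z), with two metal prongs 16 long on its +x end; stands on the table, about 60 g; grip it across the 36 mm. Two to four chargers are present, all alike
- charger3: the same charger, origin at the centre of its underside
- charger4_mid (a point): centre (half-way up) of a white plug-in charger, body 44 (x) x 36 (y) x 26 (z), with two metal prongs 16 long on its +x end; stands on the table, about 60 g; grip it across the 36 mm. Two to four chargers are present, all alike
- charger4: the same charger, origin at the centre of its underside
- cradle: black battery-charger cradle with a grey pack on it, 60 x 45 x 32; stands among the chargers (mm); not part of the job, leave it in place; origin at the centre of its underside
- remote: black remote control, 45 x 160 x 20 (mm); not part of the job, leave it in place; origin at the centre of its underside
- small_remote: small white remote control, 38 x 100 x 14 (mm); not part of the job, leave it in place; origin at the centre of its underside
- camera: white home camera, a ball head on a round foot, 68 across, 113 high (mm); not part of the job, leave it in place; origin at the centre of its underside
- mug: white mug, 80 across, 90 high (mm); not part of the job, leave it in place; origin at the centre of its underside
- spray: blue capped bottle, 52 across, 160 high (mm); not part of the job, leave it in place; origin at the centre of its underside
- notebook: notebook lying flat, 150 x 110 x 15 (mm); not part of the job, leave it in place; origin at the centre of its underside
Things that resemble listed ones, but are neither listed nor needed, are in the scene too. Leave any purple or yellow look-alike of the charger4 alone.

How it is judged:
By the outcome, as a careful person would: the job done as asked, in the order asked, and still so for the second after the job is handed in, with the robot touching nothing.
Of charger1, charger2, charger3, charger4 only 2 to 4 are there at a start; the rules pass over those that are not, and their reading is None.
At some moment in a run one of charger1, charger2, charger3, charger4 may be knocked a few centimetres aside while the robot is not near it.
Once in a run the grip may slacken for a moment while it holds something.
It also fails if it takes over 210 s, if anything falls off the work surface, if the arm or the gripper's body presses on something with over 40 N, if the wrist force passes 120 N, or if a joint passes its speed limit or range.

## Robot

A 6-joint arm with a two-finger parallel gripper is mounted at the origin on the work surface. World frame = base frame: x ahead of the robot, y to its left, z up, the work surface at z = 0. Lengths are in m, angles in degrees, forces in N, time in s.
With the tool pointing down it reaches from about 0.35 to 0.875 m from the base axis. Payload 4.2 kg.
Tool frame: the origin (TCP) lies at the very end of the fingers, on their centre line; the grasp point (between the pads) lies 19 mm behind it; z points along the fingers, x is the direction in which the jaws open and shut, and the axes are right-handed (so a half turn about z gives the same grasp; the last joint's range is limited). The gripper opens to 87 mm and grips with 3 to 60 N. Pads are 19 mm wide; open, the fingers measure 117 mm over their backs; the gripper's body (75 mm by 190 mm) begins 51 mm behind the grasp point.
Start: joints at [-53.594, 22.042, 0.453, 0, -68.411, -14.817], TCP at [0.23, -0.581, 0.223] pointing down, gripper open.
Joint ranges: [-179.83, 179.83], [-69.29, 118.12], [-61.27, 80.66], [-181.25, 117.63], [-171.15, -9.14], [-177.46, 177.46]. Speed limits (degrees/s): [159.86, 159.86, 180, 180, 180, 180].

## Interface

Orientations are given as a 3x3 rotation matrix whose columns are the frame's x, y, z axes.
In Python, from station import sense, capture, finish_job gives the robot as it stands.
- The arm moves only by the shell command python3 -m crank 'ROWS' [OPENING]. ROWS is JSON, a list of rows, each a list of 4 numbers: the shift along the tool's x, y, z in m, then the turn about the tool's z in rad. A call has 1 to 5 rows; each row shifts and turns the commanded pose from where the row before left it, along the tool's axes as they then stand; what a row does not reach is not made up. A row lasts 1/12 s, in which the tool goes at most 41.7 mm and 7.16 degrees, less where a joint would pass 70% of its speed; a pose out of reach is approached as far as the arm can. A call with a gripper value outside its range is refused whole. OPENING is the finger opening in m, from 0 to 0.087, set as the call begins (- or left out, the last holds). The fingers move at their own pace and stop on an object; the grip force is fixed at half the most. Time passes only in rows, so rows that do not move let the fingers close. It gives the time, the measured TCP pose, the force and the opening at its end, in the units of the state.
- sense(): the state, without advancing time (a new reading comes with each control period).
- capture(name): name is "scene" or "top" or "wrist"; returns a dict with "pixels" (400x640x3 uint8, red, green, blue), "depth" (400x640 float32, m along the optical axis (not along the pixel's ray), 0 where there is no reading), "fx", "fy", "cx", "cy" (pixels), "world_from_camera" (4x4, takes a point from camera to world coordinates); the wrist camera has in their place "hand_eye" (4x4, takes a point from camera to tool coordinates, whose origin is the TCP and whose axes are the tool frame's). Camera axes: x right, y down, z forward; pixel columns grow to the right and rows downward; lengths in m; the calibration is good to about 2 mm. A picture is of the moment at which its call begins: read the wrist's pose just before it.
- finish_job(): hands the job in, once; it reports no verdict.
The state is a dict: "time_s": time; "joints": joint angles; "joint_velocities": joint speeds; "effort": joint torques, N m; "tcp_pos": TCP position; "ee_rot": TCP orientation; "wrist_force": force on the tool from outside, world axes, zero at the start; "moment": the same for the moment, N m; "gripper_width": opening from 0.0 (shut) to 1.0 (fully open).
Only numpy, scipy, OpenCV 4.12 (cv2) and the standard library are available. Lean on these libraries where they do the work, as an engineer would, in place of code of your own. Each camera call takes 0.05 s, during which the arm holds its last target.

## Working session

There is one attempt and no reset: what is moved stays moved. The work goes in short steps, Python scripts to look and compute and a shell command to move; the robot and the scene stay as the last step left them, time stands still between calls to the robot, and variables do not carry over. Pictures are saved under pics/ and viewed, and the job is handed in when it is done.

```bash
ls; mkdir -p pics; python3 - <<'E'
from station import sense,capture
import cv2,json
s=sense();print(s)
for n in("scene","top","wrist"):
    c=capture(n);cv2.imwrite(f"pics/{n}0.png",c["pixels"][:,:,::-1])
    print(n,c["fx"],c["cx"],c["cy"],c.get("world_from_camera",c.get("hand_eye")))
E
```

```text
pics
{'time_s': 0.0, 'joints': array([-5.35951475e+01,  2.20905669e+01,  3.79602274e-01, -2.77497573e-02,
       -6.84110141e+01, -1.48165001e+01]), 'joint_velocities': array([-0.100386  , -0.10208941, -0.11421943, -0.03846089, -0.00925927,
        0.07117545]), 'effort': array([ 2.93311768e-04, -3.90662813e+01,  1.87396753e+01,  4.22009066e+00,
        1.08965955e-02, -1.83536749e-04]), 'tcp_pos': array([ 0.2297497 , -0.58059316,  0.22146365]), 'ee_rot': array([[-3.67768397e-01,  9.29916983e-01, -9.01007665e-04],
       [ 9.29914880e-01,  3.67769484e-01,  1.98069712e-03],
       [ 2.17324701e-03, -1.09422629e-04, -9.99997633e-01]]), 'wrist_force': array([0.35201484, 0.07536269, 0.36212233]), 'moment': array([0.0350445 , 0.03389121, 0.0043307 ]), 'gripper_width': 1.0019088768473368}
scene 438.45595535632975 317.49528383504435 198.03858820460877 [[-0.7801683   0.5305068  -0.33151163  0.91908719]
 [ 0.62555314  0.6654483  -0.40726137  0.50539473]
 [ 0.00454892 -0.52511055 -0.85102186  1.11235896]
 [ 0.          0.          0.          1.        ]]
top 416.33123120986227 317.0477093439948 201.02396970653928 [[-0.00638784 -0.98974263  0.14271905  0.31076728]
 [-0.99995872  0.00540017 -0.00730667  0.03143328]
 [ 0.00646101 -0.14275984 -0.98973627  1.35054913]
 [ 0.          0.          0.          1.        ]]
wrist 276.73111150327645 325.65699514674833 199.41060740872902 [[ 9.99999871e-01  5.02925925e-04 -6.58032861e-05 -1.74416203e-05]
 [-4.63432720e-04  9.58690717e-01  2.84450161e-01 -7.83533134e-02]
 [ 2.06142360e-04 -2.84450093e-01  9.58690827e-01 -1.61578591e-01]
 [ 0.00000000e+00  0.00000000e+00  0.00000000e+00  1.00000000e+00]]
```

View pics/scene0.png

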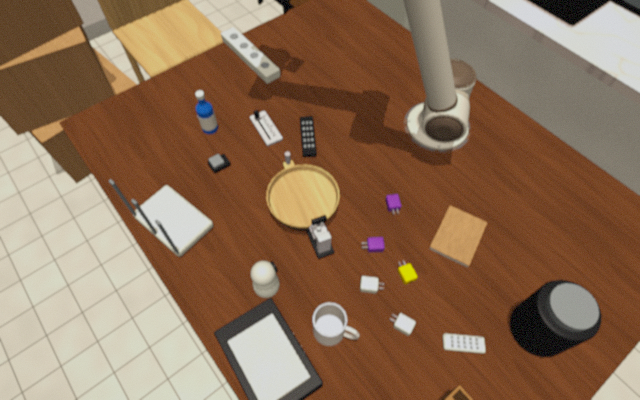

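View pics/top0.png

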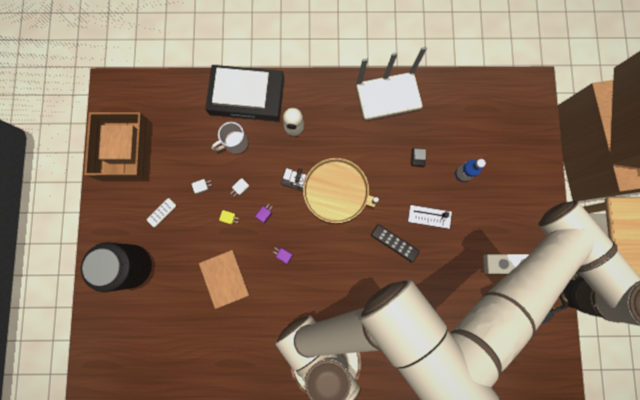

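View pics/wrist0.png

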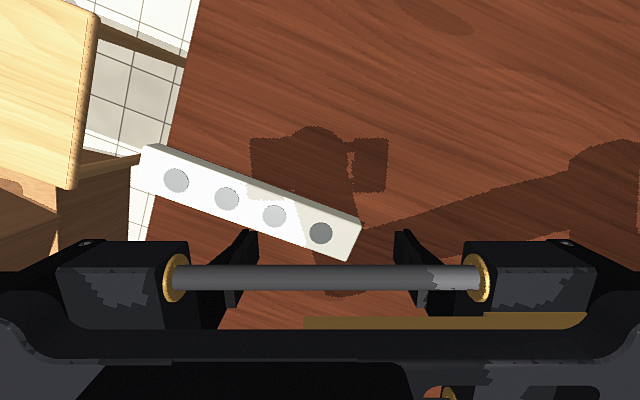

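```bash
cat > h.py <<'E'
import numpy as np,cv2
from station import sense,capture
def cam(n):
    s=sense();c=capture(n)
    if "hand_eye" in c:
        T=np.eye(4);T[:3,:3]=s["ee_rot"];T[:3,3]=s["tcp_pos"];c["W"]=T@c["hand_eye"]
    else:c["W"]=np.array(c["world_from_camera"])
    return c
def ray(c,u,v,z):
    d=c["W"][:3,:3]@np.array([(u-c["cx"])/c["fx"],(v-c["cy"])/c["fy"],1]);o=c["W"][:3,3]
    return o+d*(z-o[2])/d[2]
def pt(c,u,v):
    d=c["depth"][int(v),int(u)];return (c["W"]@np.array([(u-c["cx"])/c["fx"]*d,(v-c["cy"])/c["fy"]*d,d,1]))[:3]
def proj(c,p):
    q=np.linalg.inv(c["W"])@np.append(p,1);return c["fx"]*q[0]/q[2]+c["cx"],c["fy"]*q[1]/q[2]+c["cy"]
def crop(c,u0,v0,u1,v1,f,name):
    cv2.imwrite("pics/"+name,cv2.resize(c["pixels"][v0:v1,u0:u1,::-1],None,fx=f,fy=f,interpolation=cv2.INTER_CUBIC))
E
python3 - <<'E'
from h import *
c=cam("top")
crop(c,180,130,340,250,5,"t1.png")
crop(c,280,130,480,270,4,"t2.png")
for u,v in [(201,186),(240,186),(293,178),(335,190),(374,201),(419,157),(430,215),(395,243),(296,171),(447,216)]:print(u,v,pt(c,u,v).round(3))
c=cam("scene")
crop(c,340,180,500,300,5,"s2.png")
crop(c,240,140,360,270,4.6,"s1.png")
E
```

```text
201 186 [0.553 0.395 0.027]
240 186 [0.552 0.27  0.025]
293 178 [0.569 0.097 0.068]
335 190 [ 0.536 -0.036  0.032]
374 201 [ 0.491 -0.152  0.094]
419 157 [ 0.644 -0.311  0.031]
430 215 [ 0.456 -0.344  0.011]
395 243 [ 0.366 -0.226  0.021]
296 171 [ 0.607  0.091 -0.001]
447 216 [ 0.449 -0.387  0.048]
```

View pics/t1.png

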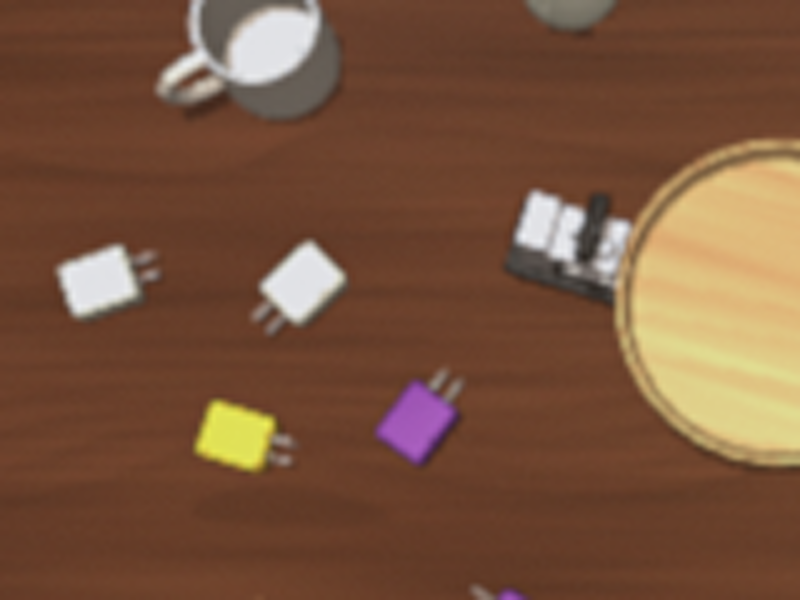

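View pics/t2.png

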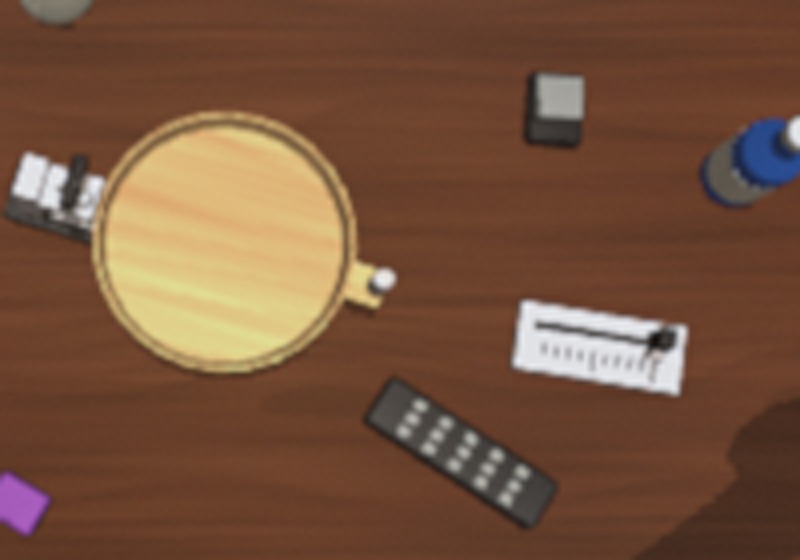

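View pics/s1.png

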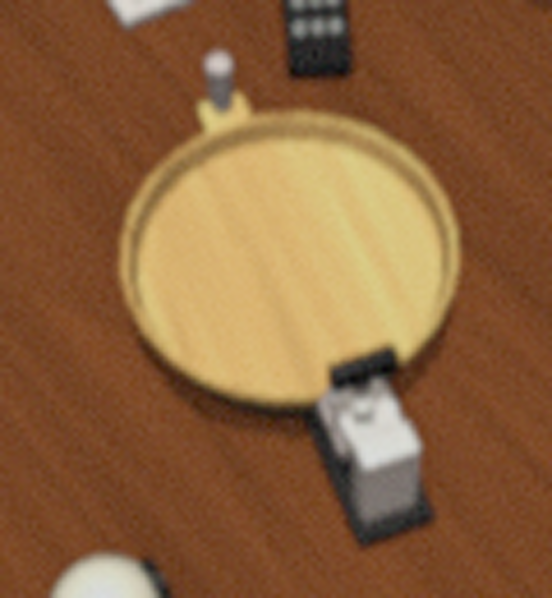

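View pics/s2.png

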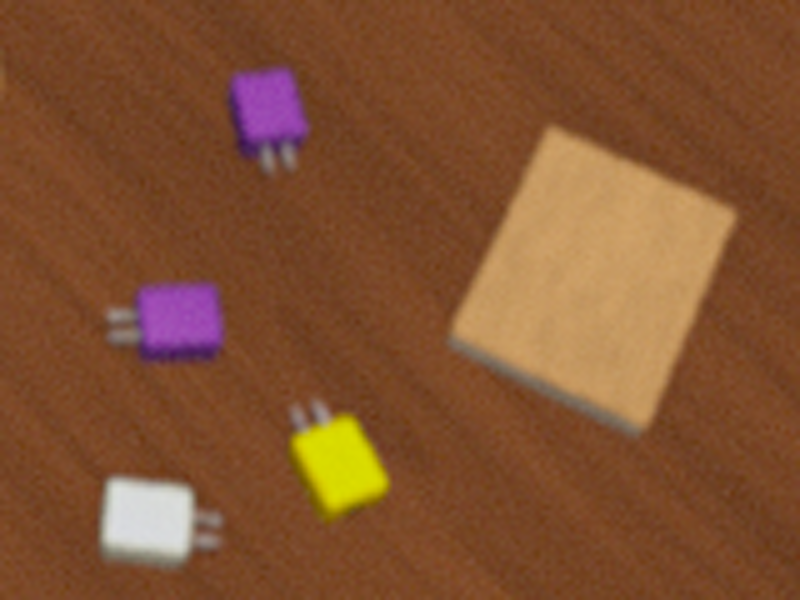

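```bash
cat >> h.py <<'E'
def plan(x,y,z,th=None,n=5,pos=None):
    """tool-down; th = world angle of tool x in deg (mod 180); rows for n steps, turn first half-step consistent"""
    s=sense();R=s["ee_rot"];p=s["tcp_pos"]
    a=np.degrees(np.arctan2(R[1,0],R[0,0]))
    if th is None: th=a
    d=(th-a+90)%180-90
    D=np.array([x,y,z])-p
    t=np.radians(a);st=np.radians(d)/n
    print("now",p.round(4),"ang",round(a,1),"dturn",round(d,1),"j",s["joints"].round(0),"F",s["wrist_force"].round(1),"w",round(s["gripper_width"]*87,1),"t",round(s["time_s"],1))
    rows=[]
    for i in range(n):
        xx=np.array([np.cos(t),np.sin(t)]);yy=np.array([np.sin(t),-np.cos(t)])
        q=D/n;rows.append([round(float(q[:2]@xx),4),round(float(q[:2]@yy),4),round(float(-q[2]),4),round(float(-st),4)]);t+=st
    for k in range(0,n,5):print(rows[k:k+5])
if __name__=="__main__":
    import sys
    v=[None if a=="-" else float(a) for a in sys.argv[1:]]
    if len(v)==5:v[4]=int(v[4])
    plan(*v)
E
python3 h.py 0.56 0.05 0.30 72 25
```

```text
now [ 0.2299 -0.5809  0.222 ] ang 111.6 dturn -39.6 j [-54.  22.   0.  -0. -68. -15.] F [-0.4  0.2  0.4] w 87.1 t 0.2
[[0.0186, 0.0216, -0.0031, 0.0276], [0.0192, 0.021, -0.0031, 0.0276], [0.0198, 0.0205, -0.0031, 0.0276], [0.0203, 0.0199, -0.0031, 0.0276], [0.0209, 0.0194, -0.0031, 0.0276]]
[[0.0214, 0.0188, -0.0031, 0.0276], [0.0219, 0.0182, -0.0031, 0.0276], [0.0224, 0.0176, -0.0031, 0.0276], [0.0229, 0.017, -0.0031, 0.0276], [0.0233, 0.0163, -0.0031, 0.0276]]
[[0.0238, 0.0157, -0.0031, 0.0276], [0.0242, 0.015, -0.0031, 0.0276], [0.0246, 0.0143, -0.0031, 0.0276], [0.025, 0.0136, -0.0031, 0.0276], [0.0254, 0.0129, -0.0031, 0.0276]]
[[0.0257, 0.0122, -0.0031, 0.0276], [0.026, 0.0115, -0.0031, 0.0276], [0.0264, 0.0108, -0.0031, 0.0276], [0.0266, 0.0101, -0.0031, 0.0276], [0.0269, 0.0093, -0.0031, 0.0276]]
[[0.0272, 0.0086, -0.0031, 0.0276], [0.0274, 0.0078, -0.0031, 0.0276], [0.0276, 0.0071, -0.0031, 0.0276], [0.0278, 0.0063, -0.0031, 0.0276], [0.0279, 0.0055, -0.0031, 0.0276]]
```

```bash
python3 -m crank '[[0.019,0.021,-0.003,0.028],[0.019,0.021,-0.003,0.028],[0.02,0.02,-0.003,0.028],[0.02,0.02,-0.003,0.028],[0.021,0.019,-0.003,0.028]]' 
python3 -m crank '[[0.021,0.019,-0.003,0.028],[0.022,0.018,-0.003,0.028],[0.022,0.018,-0.003,0.028],[0.023,0.017,-0.003,0.028],[0.023,0.016,-0.003,0.028]]' 
python3 -m crank '[[0.024,0.016,-0.003,0.028],[0.024,0.015,-0.003,0.028],[0.025,0.014,-0.003,0.028],[0.025,0.014,-0.003,0.028],[0.025,0.013,-0.003,0.028]]'
python3 -m crank '[[0.026,0.012,-0.003,0.028],[0.026,0.011,-0.003,0.028],[0.026,0.011,-0.003,0.028],[0.027,0.01,-0.003,0.028],[0.027,0.009,-0.003,0.028]]'
python3 -m crank '[[0.027,0.009,-0.003,0.028],[0.027,0.008,-0.003,0.028],[0.028,0.007,-0.003,0.028],[0.028,0.006,-0.003,0.028],[0.028,0.006,-0.003,0.028]]' 0.04
python3 -m crank '[[0,0,0,0],[0,0,0,0]]'
python3 - <<'E'
from h import *
plan(0.56,0.05,0.3,72,5)
c=cam("wrist");cv2.imwrite("pics/w1.png",c["pixels"][:,:,::-1])
np.savez("w1.npz",**c)
E
```

```text
time_s: 0.67
tcp_pos: [0.295, -0.4541, 0.2375]
ee_rot: [[-0.233, 0.973, -0.0], [0.973, 0.233, 0.0], [0.0, -0.0, -1.0]]
wrist_force: [0.9, -0.3, 1.3]
gripper_width: 0.999
time_s: 1.08
tcp_pos: [0.3617, -0.3287, 0.2527]
ee_rot: [[-0.095, 0.995, 0.0], [0.995, 0.095, 0.0], [0.0, 0.0, -1.0]]
wrist_force: [0.9, -0.3, 0.3]
gripper_width: 1.0
time_s: 1.5
tcp_pos: [0.4286, -0.2028, 0.2679]
ee_rot: [[0.044, 0.999, 0.0], [0.999, -0.044, 0.0], [0.0, 0.0, -1.0]]
wrist_force: [0.9, 0.4, -0.3]
gripper_width: 1.002
time_s: 1.92
tcp_pos: [0.4944, -0.0766, 0.2828]
ee_rot: [[0.183, 0.983, 0.0], [0.983, -0.183, 0.0], [0.0, 0.0, -1.0]]
wrist_force: [0.6, -0.3, 0.0]
gripper_width: 0.998
time_s: 2.33
tcp_pos: [0.5621, 0.0491, 0.2977]
ee_rot: [[0.319, 0.948, -0.0], [0.948, -0.319, 0.0], [0.0, -0.0, -1.0]]
wrist_force: [0.6, 0.4, 1.0]
gripper_width: 0.711
time_s: 2.5
tcp_pos: [0.5621, 0.0488, 0.2969]
ee_rot: [[0.316, 0.949, -0.001], [0.949, -0.316, -0.0], [-0.001, -0.001, -1.0]]
wrist_force: [-0.4, -0.5, -0.4]
gripper_width: 0.55
now [0.5621 0.0488 0.2969] ang 71.6 dturn 0.4 j [  21.   14.   -1.   -0.  -75. -130.] F [-0.4 -0.5 -0.4] w 47.8 t 2.5
[[0.0001, -0.0005, -0.0006, -0.0014], [0.0001, -0.0005, -0.0006, -0.0014], [0.0001, -0.0005, -0.0006, -0.0014], [0.0001, -0.0005, -0.0006, -0.0014], [0.0001, -0.0005, -0.0006, -0.0014]]
```

View pics/w1.png

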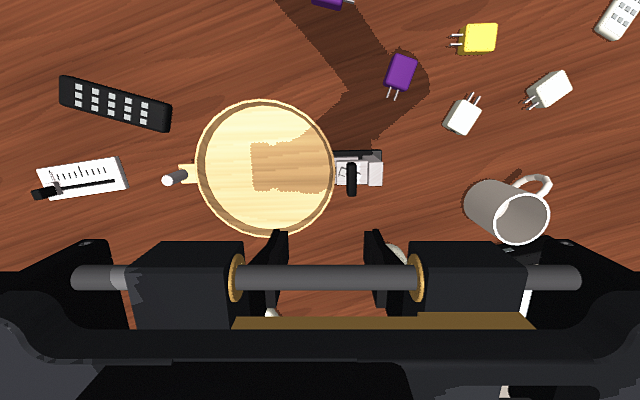

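```bash
python3 - <<'E'
from h import *
c=dict(np.load("w1.npz"))
crop(c,300,130,400,210,8,"w1a.png")
crop(c,20,140,200,220,4.4,"w1b.png")
for u,v in [(352,170),(352,188),(343,175),(375,168),(375,180),(170,180),(265,170)]:print(u,v,pt(c,u,v).round(4))
E
```

```text
352 170 [0.5567 0.0844 0.1224]
352 188 [0.5786 0.0778 0.122 ]
343 175 [0.5673 0.0718 0.0839]
375 168 [0.5719 0.1162 0.0836]
375 180 [0.5879 0.1117 0.0843]
170 180 [ 0.4983 -0.151   0.0945]
265 170 [ 0.5318 -0.0396  0.0388]
```

View pics/w1a.png

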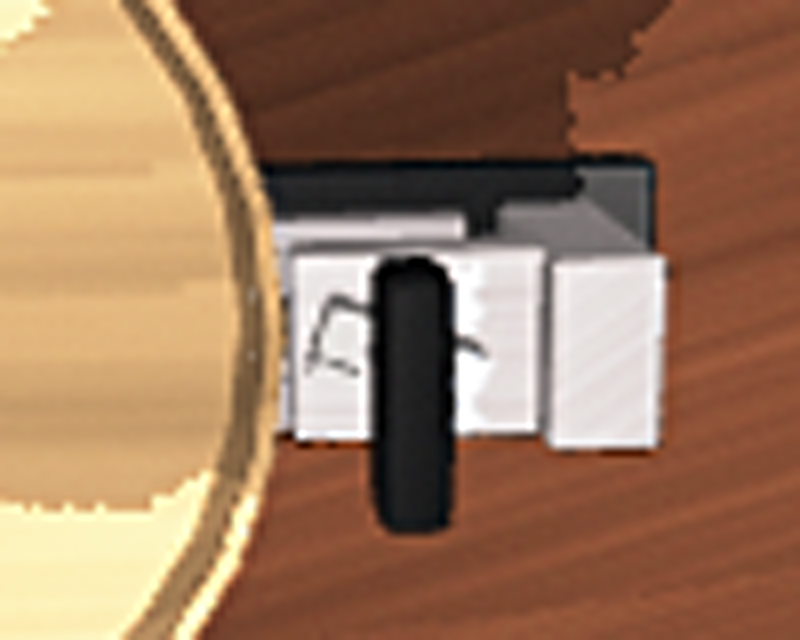

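View pics/w1b.png

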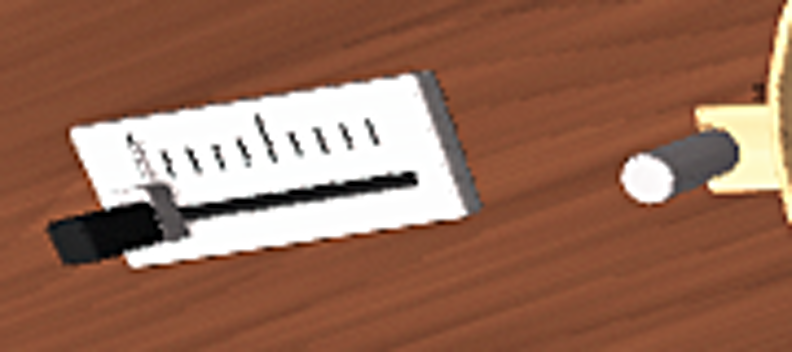

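```bash
python3 - <<'E'
from h import *
c=dict(np.load("w1.npz"))
a=ray(c,300+412/8,130+258/8,.122);b=ray(c,300+412/8,130+530/8,.122)
print(a,b,(a+b)/2,np.linalg.norm(a-b),np.degrees(np.arctan2(*(b-a)[1::-1])))
d=c["depth"];
# knob top pts
P=[]
for v in range(155,205):
  for u in range(335,370):
    p=pt(c,u,v)
    if .118<p[2]<.126:P.append(p)
P=np.array(P);print(len(P),P.mean(0))
r=cv2.minAreaRect((P[:,:2]*1000).astype(np.float32));print(r)
P=[]
for v in range(160,200):
  for u in range(155,185):
    p=pt(c,u,v)
    if .09<p[2]<.1:P.append(p)
P=np.array(P);print("post",len(P),P.mean(0))
# dish rim
P=[]
for v in range(90,240):
  for u in range(185,345):
    p=pt(c,u,v)
    if .054<p[2]<.062:P.append(p)
P=np.array(P);print(len(P));r=cv2.minEnclosingCircle((P[:,:2]*1000).astype(np.float32));print(r)
A=np.c_[2*P[:,:2],np.ones(len(P))];s=np.linalg.lstsq(A,(P[:,:2]**2).sum(1),rcond=None)[0];print(s,np.sqrt(s[2]+s[0]**2+s[1]**2))
P=[]
for v in range(90,240):
  for u in range(20,140):
    p=pt(c,u,v)
    if .045<p[2]<.055:P.append(p)
P=np.array(P);print("slider",len(P),P.mean(0),P.min(0),P.max(0))
E
```

```text
[0.54741958 0.08656859 0.122     ] [0.5886909 0.0740684 0.122    ] [0.56805524 0.08031849 0.122     ] 0.04312280908975179 -16.850415347667234
315 [0.56881898 0.08015978 0.12077584]
((569.56103515625, 80.12821960449219), (11.557849884033203, 41.03293991088867), 73.2651596069336)
post 113 [ 0.49718905 -0.15473402  0.0940586 ]
1471
((527.625244140625, -36.01082992553711), 118.07699584960938)
[ 0.53377312 -0.0364923  -0.27605947] 0.10092557064271437
slider 113 [ 0.45535878 -0.38341504  0.04897133] [ 0.44711946 -0.39236812  0.04512138] [ 0.46377055 -0.37562253  0.05207106]
```

```bash
python3 h.py 0.5685 0.0801 0.15 73.2 5
```

```text
now [0.5616 0.0479 0.297 ] ang 71.5 dturn 1.7 j [  21.   14.   -1.   -0.  -75. -130.] F [-0.2 -0.7  0.4] w 45.2 t 2.5
[[0.0065, -0.0007, 0.0294, -0.0058], [0.0066, -0.0007, 0.0294, -0.0058], [0.0066, -0.0007, 0.0294, -0.0058], [0.0066, -0.0006, 0.0294, -0.0058], [0.0066, -0.0006, 0.0294, -0.0058]]
```

```bash
python3 -m crank '[[0.0065,-0.0007,0.029,-0.006],[0.0065,-0.0007,0.029,-0.006],[0.0065,-0.0007,0.029,-0.006],[0.0065,-0.0007,0.029,-0.006],[0.0065,-0.0007,0.029,-0.006]]' 0.036
python3 -m crank '[[0,0,0,0],[0,0,0,0]]' | tail -1
python3 h.py 0.5685 0.0801 0.099 73.2 4
```

```text
time_s: 2.97
tcp_pos: [0.5679, 0.0785, 0.1518]
ee_rot: [[0.29, 0.957, 0.001], [0.957, -0.29, 0.0], [0.0, 0.0, -1.0]]
wrist_force: [0.5, -0.1, 0.3]
gripper_width: 0.414
gripper_width: 0.415
now [0.5675 0.0784 0.1519] ang 73.2 dturn 0.0 j [  24.   21.  -13.    0.  -57. -131.] F [1.3 0.3 1.3] w 36.1 t 3.1
[[0.0005, 0.0001, 0.0132, -0.0001], [0.0005, 0.0001, 0.0132, -0.0001], [0.0005, 0.0001, 0.0132, -0.0001], [0.0005, 0.0001, 0.0132, -0.0001]]
```

```bash
python3 -m crank '[[0.0005,0,0.013,0],[0.0005,0,0.013,0],[0.0005,0,0.013,0],[0.0005,0,0.013,0],[0,0,0,0]]'
python3 -m crank '[[0,0,0,0],[0,0,0,0]]' | tail -2
python3 - <<'E'
from h import *
plan(0.5685,0.0801,.099,73.2,1)
c=cam("wrist");crop(c,240,150,440,300,4,"w2.png")
E
```

```text
time_s: 3.55
tcp_pos: [0.5689, 0.0807, 0.1009]
ee_rot: [[0.29, 0.957, -0.0], [0.957, -0.29, -0.0], [-0.0, -0.0, -1.0]]
wrist_force: [-0.3, -0.5, 0.1]
gripper_width: 0.414
wrist_force: [-0.0, 0.5, -0.5]
gripper_width: 0.41
now [0.5704 0.0815 0.1029] ang 73.2 dturn 0.0 j [  24.   24.  -16.    0.  -50. -131.] F [-0.   0.5 -0.5] w 35.6 t 3.7
[[-0.0019, -0.0014, 0.0039, -0.0]]
```

View pics/w2.png

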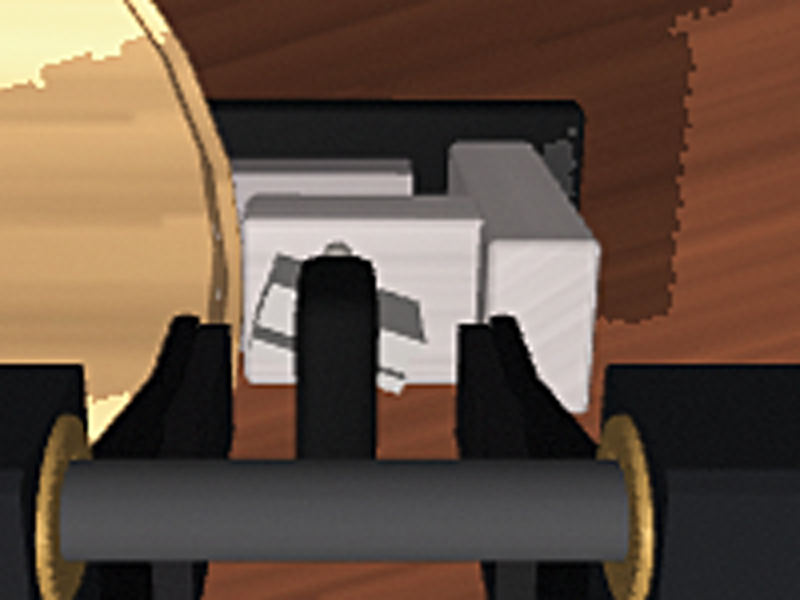

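```bash
python3 -m crank '[[-0.0005,0,0.002,0],[0,0,0.001,0],[0,0,0,0],[0,0,0,0],[0,0,0,0]]' 0.0
python3 -m crank '[[0,0,0,0],[0,0,0,0],[0,0,0,0],[0,0,0,0],[0,0,0,0]]'; python3 -c "
from h import *
for i in range(3): print(sense()['tcp_pos'])"
```

```text
time_s: 4.18
tcp_pos: [0.5689, 0.0809, 0.0976]
ee_rot: [[0.289, 0.957, -0.0], [0.957, -0.289, -0.0], [-0.001, -0.0, -1.0]]
wrist_force: [0.1, -2.2, 0.3]
gripper_width: 0.135
time_s: 4.6
tcp_pos: [0.5689, 0.0809, 0.0976]
ee_rot: [[0.289, 0.957, -0.0], [0.957, -0.289, -0.0], [-0.0, -0.0, -1.0]]
wrist_force: [-0.2, -1.7, 0.7]
gripper_width: 0.135
[0.56889378 0.0809319  0.09763117]
[0.56889378 0.0809319  0.09763117]
[0.56889378 0.0809319  0.09763117]
```

Gripped at 11.7 mm. Lift 15.5 mm.

```bash
python3 -m crank '[[0,0,-0.004,0],[0,0,-0.004,0],[0,0,-0.004,0],[0,0,-0.0035,0],[0,0,0,0]]'
python3 -m crank '[[0,0,0,0],[0,0,0,0]]'
```

```text
time_s: 5.02
tcp_pos: [0.5686, 0.081, 0.1129]
ee_rot: [[0.289, 0.957, -0.001], [0.957, -0.289, 0.0], [-0.0, -0.001, -1.0]]
wrist_force: [3.6, -1.5, -8.2]
gripper_width: 0.138
time_s: 5.18
tcp_pos: [0.5686, 0.081, 0.1125]
ee_rot: [[0.289, 0.957, -0.001], [0.957, -0.289, -0.0], [-0.0, -0.001, -1.0]]
wrist_force: [2.0, -1.9, -9.7]
gripper_width: 0.138
```

```bash
python3 -m crank '[[0,0,0,-0.1],[0,0,0,-0.1],[0,0,0,-0.1],[0,0,0,-0.1],[0,0,0,-0.1]]'
python3 -m crank '[[0,0,0,-0.1],[0,0,0,-0.1],[0,0,0,-0.1],[0,0,0,-0.1],[0,0,0,-0.1]]'
python3 -m crank '[[0,0,0,-0.1],[0,0,0,-0.1],[0,0,0,-0.02],[0,0,0,0],[0,0,0,0]]'
```

```text
time_s: 5.6
tcp_pos: [0.5685, 0.0806, 0.1125]
ee_rot: [[-0.21, 0.978, -0.001], [0.978, 0.21, -0.001], [-0.001, -0.001, -1.0]]
wrist_force: [2.3, -3.8, -9.5]
gripper_width: 0.135
time_s: 6.02
tcp_pos: [0.5687, 0.0802, 0.1125]
ee_rot: [[-0.653, 0.757, -0.001], [0.757, 0.653, -0.001], [-0.0, -0.002, -1.0]]
wrist_force: [3.8, -6.1, -7.5]
gripper_width: 0.132
time_s: 6.43
tcp_pos: [0.5692, 0.0804, 0.1132]
ee_rot: [[-0.8, 0.6, 0.0], [0.6, 0.8, -0.001], [-0.001, -0.001, -1.0]]
wrist_force: [2.9, -3.1, -4.4]
gripper_width: 0.138
```

```bash
python3 -m crank '[[0,0,0.002,0],[0,0,0.002,0],[0,0,0.002,0],[0,0,0,0],[0,0,0,0]]'
python3 -m crank '[[0,0,0,0],[0,0,0,0],[0,0,0,0],[0,0,0,0],[0,0,0,0]]' 0.03
python3 - <<'E'
from h import *
plan(0.5685,0.0801,.15,None,1)
c=cam("wrist");crop(c,240,150,440,300,4,"w3.png")
E
```

```text
time_s: 6.85
tcp_pos: [0.57, 0.0812, 0.1113]
ee_rot: [[-0.801, 0.599, 0.004], [0.599, 0.801, -0.0], [-0.003, 0.002, -1.0]]
wrist_force: [-3.9, -2.8, 14.0]
gripper_width: 0.134
time_s: 7.27
tcp_pos: [0.5688, 0.0814, 0.1068]
ee_rot: [[-0.8, 0.6, -0.0], [0.6, 0.8, 0.0], [0.0, -0.0, -1.0]]
wrist_force: [-0.9, 0.3, 0.0]
gripper_width: 0.335
now [0.5688 0.0814 0.1068] ang 143.1 dturn 0.0 j [ 24.  23. -16.  -0. -51. -61.] F [-0.9  0.3  0. ] w 29.1 t 7.3
[[-0.0005, -0.0012, -0.0432, -0.0]]
```

View pics/w3.png

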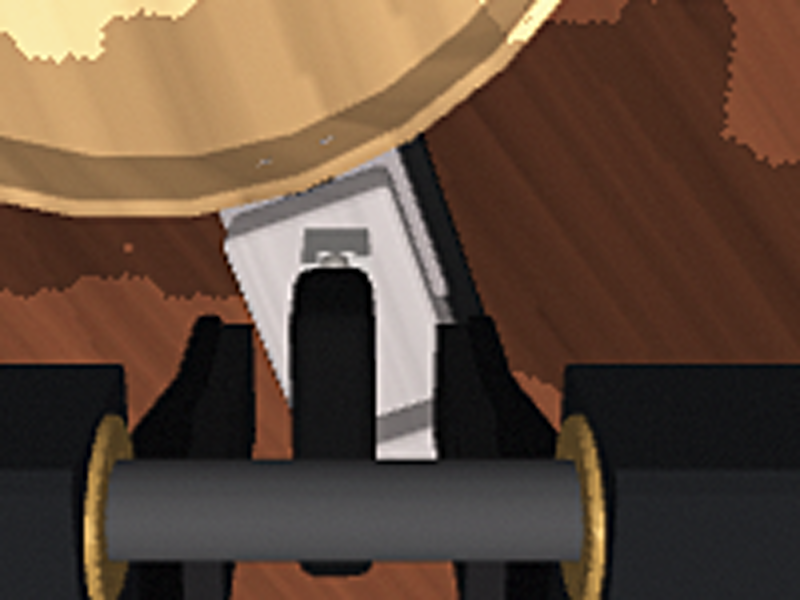

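```bash
python3 -m crank '[[0,0,-0.013,0],[0,0,-0.013,0],[0,0,-0.013,0],[0,0,-0.013,0]]'|head -2; python3 h.py 0.4975 -0.1545 0.15 163 10
```

```text
time_s: 7.65
tcp_pos: [0.5688, 0.0812, 0.1592]
now [0.5688 0.0812 0.1592] ang 143.1 dturn 19.9 j [ 24.  20. -12.  -0. -58. -61.] F [-0.5 -0.3  0.2] w 30.0 t 7.7
[[-0.0084, -0.0231, 0.0009, -0.0347], [-0.0076, -0.0234, 0.0009, -0.0347], [-0.0068, -0.0237, 0.0009, -0.0347], [-0.006, -0.0239, 0.0009, -0.0347], [-0.0052, -0.0241, 0.0009, -0.0347]]
[[-0.0043, -0.0242, 0.0009, -0.0347], [-0.0035, -0.0244, 0.0009, -0.0347], [-0.0026, -0.0245, 0.0009, -0.0347], [-0.0018, -0.0246, 0.0009, -0.0347], [-0.0009, -0.0246, 0.0009, -0.0347]]
```

```bash
python3 -m crank '[[-0.0084,-0.023,0,-0.0347],[-0.0076,-0.0234,0,-0.0347],[-0.0068,-0.0237,0,-0.0347],[-0.006,-0.0239,0,-0.0347],[-0.0052,-0.0241,0,-0.0347]]' 0.04 | head -2
python3 -m crank '[[-0.0043,-0.0242,0,-0.0347],[-0.0035,-0.0244,0,-0.0347],[-0.0026,-0.0245,0,-0.0347],[-0.0018,-0.0246,0,-0.0347],[-0.0009,-0.0246,0,-0.0347]]' | head -2
python3 -m crank '[[0,0,0,0],[0,0,0,0]]' |head -2
python3 - <<'E'
from h import *
plan(0.4975,-0.1545,.12,163,1)
c=cam("wrist");cv2.imwrite("pics/w4.png",c["pixels"][:,:,::-1]);np.savez("w4.npz",**c)
c=cam("top");crop(c,280,150,360,210,9,"t3.png")
def cl(c,z0,z1,u0,u1,v0,v1):
    P=np.array([pt(c,u,v) for u in range(u0,u1) for v in range(v0,v1)]);return P[(P[:,2]>z0)&(P[:,2]<z1)]
P=cl(c,.105,.15,285,315,160,190);print("knob",len(P),P.mean(0),P.max(0))
E
```

```text
time_s: 8.07
tcp_pos: [0.5327, -0.0375, 0.1589]
time_s: 8.48
tcp_pos: [0.497, -0.1555, 0.1589]
time_s: 8.65
tcp_pos: [0.4971, -0.1553, 0.1588]
now [ 0.4971 -0.1553  0.1588] ang 162.8 dturn 0.2 j [  1.  15. -19.  -0. -55. -18.] F [-0.2  0.2  0.5] w 40.1 t 8.7
[[-0.0001, 0.0009, 0.0388, -0.003]]
knob 17 [0.57477979 0.09108102 0.12782299] [0.5815509  0.09668665 0.13332277]
```

View pics/w4.png

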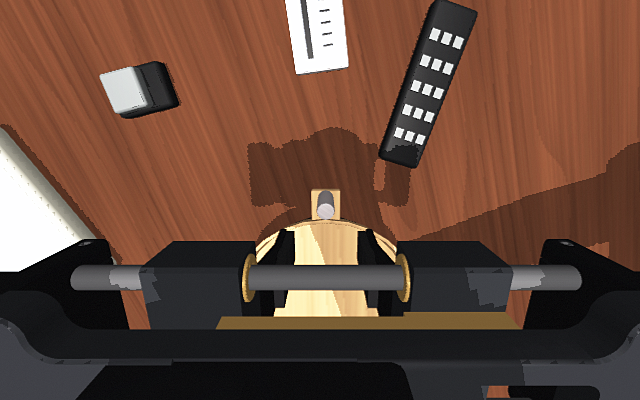

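View pics/t3.png

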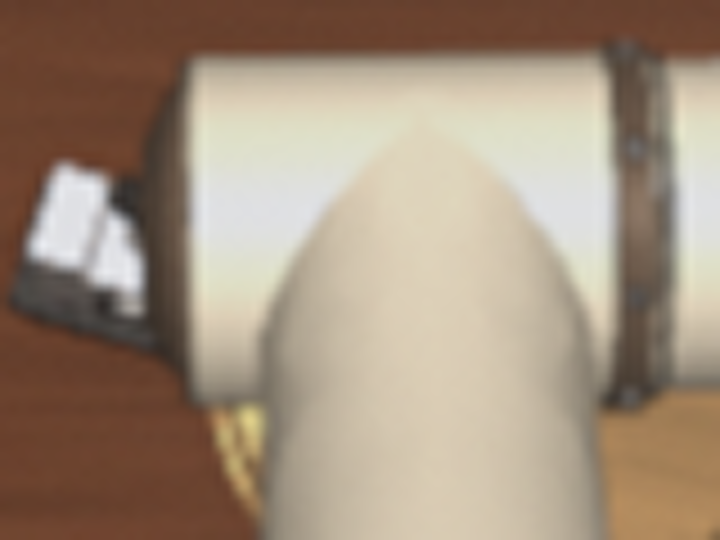

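```bash
python3 - <<'E'
from h import *
c=dict(np.load("w4.npz"))
P=np.array([pt(c,u,v) for u in range(310,345) for v in range(195,230)]);P=P[(P[:,2]>.091)&(P[:,2]<.099)]
print(len(P),P.mean(0),ray(c,326,212,.095))
E
python3 -m crank '[[0,0,0.025,0],[0,0,0.025,0],[0,0,0.025,0],[0,0,0.024,0],[0,0,0,0]]'
python3 -m crank '[[0,0,0,0],[0,0,0,0]]' 0.03
```

```text
246 [ 0.49708416 -0.15661097  0.09407939] [ 0.49669974 -0.15536672  0.095     ]
time_s: 9.17
tcp_pos: [0.4944, -0.1532, 0.0557]
ee_rot: [[-0.956, 0.292, -0.01], [0.292, 0.956, 0.001], [0.01, -0.002, -1.0]]
wrist_force: [-0.1, 0.4, 0.2]
gripper_width: 0.461
time_s: 9.33
tcp_pos: [0.4989, -0.1541, 0.0612]
ee_rot: [[-0.957, 0.291, 0.002], [0.291, 0.957, -0.001], [-0.002, 0.0, -1.0]]
wrist_force: [-0.1, 0.4, 1.4]
gripper_width: 0.388
```

```bash
python3 -m crank '[[0,0,0,0],[0,0,0,0],[0,0,0,0],[0,0,0,0],[0,0,0,0]]' 0.0
python3 -m crank '[[0,0,0,0],[0,0,0,0],[0,0,0,0],[0,0,0,0],[0,0,0,0]]' 0.0
```

```text
time_s: 9.75
tcp_pos: [0.4981, -0.1546, 0.061]
ee_rot: [[-0.956, 0.292, 0.002], [0.292, 0.956, -0.0], [-0.002, 0.0, -1.0]]
wrist_force: [-0.2, 0.5, 2.6]
gripper_width: 0.173
time_s: 10.17
tcp_pos: [0.4982, -0.1547, 0.0608]
ee_rot: [[-0.956, 0.292, 0.002], [0.292, 0.956, -0.0], [-0.002, 0.0, -1.0]]
wrist_force: [-0.6, 0.4, 5.7]
gripper_width: 0.173
```

```bash
cat > st.py <<'E'
from station import sense
import numpy as np
s=sense();C=np.array([0.5336,-0.0355]);r=s["tcp_pos"][:2]-C
t=np.array([-r[1],r[0]])/np.linalg.norm(r)
a=np.degrees(np.arctan2(r[1],r[0]))
F=s["wrist_force"]
print("t%.2f arc(mm,ccw)=%.2f r=%.1f toolang %.1f Ft=%.1f Fr=%.1f Fz=%.1f w=%.1f z=%.1f"%(s["time_s"],np.radians(a+107)*125,np.linalg.norm(r)*1000,(np.degrees(np.arctan2(s["ee_rot"][1,0],s["ee_rot"][0,0])))-a,F[:2]@t,F[:2]@r/np.linalg.norm(r),F[2],s["gripper_width"]*87,s["tcp_pos"][2]*1000))
E
python3 st.py
for i in 1 ; do :; done
python3 -m crank '[[0.002,0,0,0.016],[0.002,0,0,0.016]]' >/dev/null; python3 st.py
python3 -m crank '[[0.002,0,0,0.016],[0.002,0,0,0.016]]'  >/dev/null; python3 st.py
```

```text
t10.17 arc(mm,ccw)=1.04 r=124.3 toolang 269.5 Ft=-0.7 Fr=-0.3 Fz=5.7 w=15.0 z=60.8
t10.33 arc(mm,ccw)=-2.68 r=124.3 toolang 269.4 Ft=0.9 Fr=-0.1 Fz=5.4 w=15.0 z=60.8
t10.50 arc(mm,ccw)=-6.76 r=124.2 toolang 269.4 Ft=0.4 Fr=-1.0 Fz=5.3 w=15.0 z=60.9
```

```bash

python3 -m crank '[[0.002,0,0,0.016]]' >/dev/null; python3 st.py
python3 -m crank '[[0.002,0,0,0.016]]' >/dev/null; python3 st.py
python3 -m crank '[[0.002,0,0,0.016]]' >/dev/null; python3 st.py
python3 -m crank '[[0.002,0,0,0.016]]' >/dev/null; python3 st.py
```

```text
t10.58 arc(mm,ccw)=-8.76 r=124.2 toolang 269.4 Ft=0.3 Fr=-0.4 Fz=5.7 w=15.1 z=60.9
t10.67 arc(mm,ccw)=-10.79 r=124.2 toolang 269.4 Ft=-0.0 Fr=-0.1 Fz=4.1 w=15.0 z=60.8
t10.75 arc(mm,ccw)=-12.33 r=124.1 toolang 269.2 Ft=3.2 Fr=1.2 Fz=4.2 w=15.0 z=61.0
t10.83 arc(mm,ccw)=-13.08 r=123.9 toolang 268.7 Ft=6.8 Fr=3.0 Fz=2.5 w=15.1 z=61.2
```

```bash

python3 -m crank '[[0.001,0,0,0.008]]' >/dev/null; python3 st.py
python3 -m crank '[[0.001,0,0,0.008]]' >/dev/null; python3 st.py
python3 -m crank '[[0.001,0,0,0.008]]' >/dev/null; python3 st.py
python3 -m crank '[[0.001,0,0,0.008]]' >/dev/null; python3 st.py
```

```text
t10.92 arc(mm,ccw)=-13.39 r=123.8 toolang 268.4 Ft=7.4 Fr=3.3 Fz=1.5 w=14.9 z=61.3
t11.00 arc(mm,ccw)=-13.63 r=123.7 toolang 268.1 Ft=8.5 Fr=3.6 Fz=1.3 w=15.1 z=61.4
t11.08 arc(mm,ccw)=-13.90 r=123.6 toolang 267.8 Ft=10.7 Fr=5.8 Fz=-1.3 w=15.1 z=61.5
t11.17 arc(mm,ccw)=-14.65 r=123.6 toolang 267.7 Ft=11.6 Fr=4.9 Fz=-0.3 w=15.2 z=61.5
```

```bash

python3 -m crank '[[-0.002,0,0,-0.016]]' >/dev/null; python3 st.py
python3 -m crank '[[-0.002,0,0,-0.016]]' >/dev/null; python3 st.py
python3 -m crank '[[-0.003,0,0,-0.024],[-0.003,0,0,-0.024]]' >/dev/null; python3 st.py
python3 -m crank '[[-0.003,0,0,-0.024],[-0.003,0,0,-0.024]]' >/dev/null; python3 st.py
python3 -m crank '[[-0.002,0,0,-0.016]]' >/dev/null; python3 st.py
python3 -m crank '[[-0.002,0,0,-0.016]]' >/dev/null; python3 st.py
python3 -m crank '[[-0.002,0,0,-0.016]]' >/dev/null; python3 st.py
```

```text
t11.25 arc(mm,ccw)=-14.19 r=123.9 toolang 268.3 Ft=5.0 Fr=1.8 Fz=2.0 w=15.1 z=61.2
t11.33 arc(mm,ccw)=-13.48 r=124.1 toolang 268.9 Ft=1.5 Fr=0.3 Fz=5.5 w=15.3 z=60.9
t11.50 arc(mm,ccw)=-9.15 r=124.3 toolang 269.6 Ft=-0.2 Fr=-1.3 Fz=6.8 w=14.9 z=60.7
t11.67 arc(mm,ccw)=-3.19 r=124.4 toolang 269.7 Ft=-0.2 Fr=-0.3 Fz=6.1 w=14.9 z=60.7
t11.75 arc(mm,ccw)=-1.12 r=124.4 toolang 269.6 Ft=-0.1 Fr=-1.7 Fz=5.9 w=15.3 z=60.7
t11.83 arc(mm,ccw)=0.83 r=124.4 toolang 269.6 Ft=-1.2 Fr=-1.5 Fz=6.3 w=15.1 z=60.7
t11.92 arc(mm,ccw)=2.77 r=124.4 toolang 269.7 Ft=-0.2 Fr=-1.9 Fz=6.7 w=15.3 z=60.7
```

```bash

for k in 1; do
python3 -m crank '[[-0.002,0,0,-0.016]]' >/dev/null; python3 st.py
python3 -m crank '[[-0.002,0,0,-0.016]]' >/dev/null; python3 st.py
python3 -m crank '[[-0.002,0,0,-0.016]]' >/dev/null; python3 st.py
python3 -m crank '[[-0.002,0,0,-0.016]]' >/dev/null; python3 st.py
done
```

```text
t12.00 arc(mm,ccw)=4.77 r=124.4 toolang 269.7 Ft=-0.6 Fr=-1.1 Fz=6.1 w=15.1 z=60.7
t12.08 arc(mm,ccw)=6.75 r=124.4 toolang 269.7 Ft=-0.5 Fr=-1.5 Fz=6.9 w=15.2 z=60.7
t12.17 arc(mm,ccw)=8.72 r=124.5 toolang 269.7 Ft=-0.2 Fr=-1.6 Fz=6.7 w=15.1 z=60.7
t12.25 arc(mm,ccw)=10.71 r=124.5 toolang 269.7 Ft=-0.7 Fr=-1.3 Fz=6.6 w=15.1 z=60.7
```

```bash

python3 -m crank '[[-0.002,0,0,-0.016]]' >/dev/null; python3 st.py
python3 -m crank '[[-0.002,0,0,-0.016]]' >/dev/null; python3 st.py
python3 -m crank '[[-0.001,0,0,-0.008]]' >/dev/null; python3 st.py
python3 -m crank '[[-0.001,0,0,-0.008]]' >/dev/null; python3 st.py
```

```text
t12.33 arc(mm,ccw)=12.71 r=124.5 toolang 269.7 Ft=0.8 Fr=-1.4 Fz=6.5 w=15.3 z=60.7
t12.42 arc(mm,ccw)=14.71 r=124.5 toolang 269.7 Ft=0.4 Fr=-1.5 Fz=6.5 w=15.2 z=60.7
t12.50 arc(mm,ccw)=15.80 r=124.5 toolang 269.7 Ft=-0.0 Fr=-1.3 Fz=6.1 w=15.2 z=60.7
t12.58 arc(mm,ccw)=16.75 r=124.5 toolang 269.7 Ft=0.2 Fr=-0.6 Fz=6.5 w=15.1 z=60.7
```

```bash

python3 -m crank '[[-0.002,0,0,-0.016]]' >/dev/null; python3 st.py
python3 -m crank '[[-0.002,0,0,-0.016]]' >/dev/null; python3 st.py
python3 -m crank '[[-0.002,0,0,-0.016]]' >/dev/null; python3 st.py
python3 -m crank '[[-0.002,0,0,-0.016]]' >/dev/null; python3 st.py
```

```text
t12.67 arc(mm,ccw)=18.52 r=124.5 toolang 269.8 Ft=-1.0 Fr=-2.8 Fz=7.1 w=15.0 z=60.7
t12.75 arc(mm,ccw)=20.57 r=124.5 toolang 269.8 Ft=-0.4 Fr=-2.5 Fz=6.5 w=15.1 z=60.7
t12.83 arc(mm,ccw)=22.61 r=124.5 toolang 269.7 Ft=-0.9 Fr=-1.7 Fz=7.0 w=15.3 z=60.7
t12.92 arc(mm,ccw)=24.59 r=124.5 toolang 269.8 Ft=-0.8 Fr=-1.3 Fz=6.6 w=15.2 z=60.7
```

```bash

python3 -m crank '[[-0.002,0,0,-0.016]]' >/dev/null; python3 st.py
python3 -m crank '[[-0.001,0,0,-0.008]]' >/dev/null; python3 st.py
python3 -m crank '[[-0.001,0,0,-0.008]]' >/dev/null; python3 st.py
python3 -m crank '[[-0.001,0,0,-0.008]]' >/dev/null; python3 st.py
```

```text
t13.00 arc(mm,ccw)=26.56 r=124.5 toolang 269.8 Ft=-0.3 Fr=-2.2 Fz=7.1 w=15.1 z=60.7
t13.08 arc(mm,ccw)=27.72 r=124.6 toolang 269.7 Ft=-0.4 Fr=-1.8 Fz=6.5 w=14.9 z=60.7
t13.17 arc(mm,ccw)=28.67 r=124.6 toolang 269.7 Ft=-0.8 Fr=-2.3 Fz=6.1 w=15.4 z=60.7
t13.25 arc(mm,ccw)=29.62 r=124.6 toolang 269.7 Ft=-0.2 Fr=-0.9 Fz=6.5 w=15.4 z=60.7
```

```bash

python3 -m crank '[[-0.002,0,0,-0.016]]' >/dev/null; python3 st.py
python3 -m crank '[[-0.002,0,0,-0.016]]' >/dev/null; python3 st.py
python3 -m crank '[[-0.002,0,0,-0.016]]' >/dev/null; python3 st.py
```

```text
t13.33 arc(mm,ccw)=31.46 r=124.6 toolang 269.8 Ft=0.1 Fr=-2.5 Fz=6.5 w=14.9 z=60.7
t13.42 arc(mm,ccw)=33.50 r=124.6 toolang 269.8 Ft=0.1 Fr=-1.8 Fz=6.6 w=15.1 z=60.7
t13.50 arc(mm,ccw)=35.51 r=124.6 toolang 269.8 Ft=-0.9 Fr=-1.9 Fz=6.1 w=15.0 z=60.7
```

```bash

python3 -m crank '[[-0.002,0,0,-0.016]]' >/dev/null; python3 st.py
python3 -m crank '[[-0.002,0,0,-0.016]]' >/dev/null; python3 st.py
python3 -m crank '[[-0.002,0,0,-0.016]]' >/dev/null; python3 st.py
```

```text
t13.58 arc(mm,ccw)=37.50 r=124.6 toolang 269.8 Ft=0.2 Fr=-2.8 Fz=7.6 w=14.9 z=60.7
t13.67 arc(mm,ccw)=39.50 r=124.6 toolang -90.2 Ft=-0.3 Fr=-1.5 Fz=6.4 w=15.4 z=60.7
t13.75 arc(mm,ccw)=41.49 r=124.7 toolang -90.2 Ft=0.3 Fr=-3.5 Fz=7.3 w=15.0 z=60.7
```

```bash

python3 -m crank '[[-0.001,0,0,-0.008]]' >/dev/null; python3 st.py
python3 -m crank '[[-0.001,0,0,-0.008]]' >/dev/null; python3 st.py
python3 -m crank '[[-0.001,0,0,-0.008]]' >/dev/null; python3 st.py
```

```text
t13.83 arc(mm,ccw)=42.65 r=124.6 toolang -90.3 Ft=1.0 Fr=-2.6 Fz=7.1 w=15.1 z=60.7
t13.92 arc(mm,ccw)=43.57 r=124.7 toolang -90.3 Ft=0.3 Fr=-2.5 Fz=7.5 w=15.0 z=60.7
t14.00 arc(mm,ccw)=44.54 r=124.7 toolang -90.3 Ft=-0.7 Fr=-1.9 Fz=6.4 w=14.9 z=60.7
```

```bash

python3 -m crank '[[-0.002,0,0,-0.016]]' >/dev/null; python3 st.py
python3 -m crank '[[-0.001,0,0,-0.008]]' >/dev/null; python3 st.py
python3 -m crank '[[-0.001,0,0,-0.008]]' >/dev/null; python3 st.py
```

```text
t14.08 arc(mm,ccw)=46.34 r=124.7 toolang -90.2 Ft=-1.6 Fr=-2.5 Fz=7.5 w=15.3 z=60.7
t14.17 arc(mm,ccw)=47.58 r=124.7 toolang -90.2 Ft=-0.2 Fr=-2.3 Fz=7.5 w=15.5 z=60.7
t14.25 arc(mm,ccw)=48.20 r=124.7 toolang -90.1 Ft=-1.4 Fr=-1.8 Fz=7.3 w=15.3 z=60.6
```

```bash

python3 -m crank '[[-0.001,0,0,-0.008]]' >/dev/null; python3 st.py
python3 -m crank '[[-0.001,0,0,-0.008]]' >/dev/null; python3 st.py
python3 -m crank '[[-0.001,0,0,-0.008]]' >/dev/null; python3 st.py
python3 -m crank '[[-0.001,0,0,-0.008]]' >/dev/null; python3 st.py
```

```text
t14.33 arc(mm,ccw)=48.64 r=124.7 toolang -89.9 Ft=-2.6 Fr=-1.5 Fz=8.2 w=15.0 z=60.6
t14.42 arc(mm,ccw)=48.95 r=124.7 toolang -89.6 Ft=-3.0 Fr=-1.6 Fz=8.9 w=15.0 z=60.5
t14.50 arc(mm,ccw)=49.31 r=124.8 toolang -89.3 Ft=-4.7 Fr=-1.7 Fz=10.7 w=15.4 z=60.4
t14.58 arc(mm,ccw)=49.61 r=124.8 toolang -89.0 Ft=-5.1 Fr=-1.7 Fz=10.4 w=14.5 z=60.3
```

```bash

python3 -m crank '[[-0.001,0,0,-0.008]]' >/dev/null; python3 st.py
python3 -m crank '[[-0.001,0,0,-0.008]]' >/dev/null; python3 st.py
python3 -m crank '[[0,0,0,0]]' >/dev/null; python3 st.py
python3 -m crank '[[0.001,0,0,0.008]]' >/dev/null; python3 st.py
python3 -m crank '[[0.001,0,0,0.008]]' >/dev/null; python3 st.py
python3 -m crank '[[0.001,0,0,0.008]]' >/dev/null; python3 st.py
python3 -m crank '[[0.001,0,0,0.008]]' >/dev/null; python3 st.py
python3 -m crank '[[0.001,0,0,0.008]]' >/dev/null; python3 st.py
python3 -m crank '[[0.001,0,0,0.008]]' >/dev/null; python3 st.py
```

```text
t14.67 arc(mm,ccw)=49.94 r=124.8 toolang -88.7 Ft=-7.4 Fr=-0.8 Fz=11.6 w=15.2 z=60.3
t14.75 arc(mm,ccw)=50.24 r=124.9 toolang -88.4 Ft=-7.5 Fr=-0.5 Fz=11.9 w=15.0 z=60.2
t14.83 arc(mm,ccw)=50.19 r=124.9 toolang -88.4 Ft=-7.5 Fr=-0.2 Fz=11.8 w=15.0 z=60.2
t14.92 arc(mm,ccw)=49.81 r=124.9 toolang -88.7 Ft=-5.8 Fr=-2.4 Fz=10.7 w=15.2 z=60.3
t15.00 arc(mm,ccw)=49.48 r=124.8 toolang -89.0 Ft=-4.4 Fr=-1.8 Fz=9.2 w=15.1 z=60.4
t15.08 arc(mm,ccw)=49.13 r=124.8 toolang -89.3 Ft=-2.8 Fr=-2.3 Fz=9.3 w=15.4 z=60.5
t15.17 arc(mm,ccw)=48.76 r=124.7 toolang -89.5 Ft=-1.6 Fr=-3.6 Fz=9.2 w=15.2 z=60.6
t15.25 arc(mm,ccw)=48.38 r=124.7 toolang -89.8 Ft=-0.7 Fr=-2.2 Fz=8.1 w=14.8 z=60.6
t15.33 arc(mm,ccw)=47.95 r=124.7 toolang -90.0 Ft=0.6 Fr=-2.5 Fz=6.5 w=14.8 z=60.7
```

```bash

python3 -m crank '[[0.002,0,0,0.016],[0.004,0,0,0.032],[0.004,0,0,0.032],[0.004,0,0,0.032],[0.004,0,0,0.032]]' >/dev/null; python3 st.py
python3 -m crank '[[0.004,0,0,0.032],[0.004,0,0,0.032],[0.004,0,0,0.032],[0.004,0,0,0.032],[0.004,0,0,0.032]]' >/dev/null; python3 st.py
python3 -m crank '[[0.004,0,0,0.032],[0.004,0,0,0.032],[0.004,0,0,0.032]]' >/dev/null; python3 st.py

```

```text
t15.75 arc(mm,ccw)=30.61 r=124.7 toolang 269.6 Ft=0.5 Fr=-2.6 Fz=6.7 w=15.2 z=60.7
t16.17 arc(mm,ccw)=10.83 r=124.6 toolang 269.5 Ft=0.9 Fr=-5.3 Fz=5.5 w=15.2 z=60.7
t16.42 arc(mm,ccw)=-0.90 r=124.5 toolang 269.4 Ft=0.0 Fr=-4.8 Fz=4.9 w=15.5 z=60.7
```

```bash

python3 -m crank '[[0.003,0,0,0.024],[0.003,0,0,0.024]]' >/dev/null; python3 st.py
python3 -m crank '[[0.002,0,0,0.016]]' >/dev/null; python3 st.py
python3 -m crank '[[0.001,0,0,0.008]]' >/dev/null; python3 st.py
python3 -m crank '[[0.001,0,0,0.008]]' >/dev/null; python3 st.py
python3 -m crank '[[0.001,0,0,0.008]]' >/dev/null; python3 st.py
python3 -m crank '[[0.001,0,0,0.008]]' >/dev/null; python3 st.py
python3 -m crank '[[0.001,0,0,0.008]]' >/dev/null; python3 st.py

```

```text
t16.58 arc(mm,ccw)=-6.78 r=124.5 toolang 269.4 Ft=-0.2 Fr=-5.4 Fz=5.2 w=14.9 z=60.7
t16.67 arc(mm,ccw)=-8.82 r=124.4 toolang 269.4 Ft=-0.2 Fr=-5.3 Fz=5.6 w=15.3 z=60.7
t16.75 arc(mm,ccw)=-9.79 r=124.4 toolang 269.4 Ft=0.8 Fr=-5.8 Fz=5.4 w=15.0 z=60.7
t16.83 arc(mm,ccw)=-10.66 r=124.5 toolang 269.4 Ft=0.6 Fr=-4.7 Fz=4.9 w=15.1 z=60.7
t16.92 arc(mm,ccw)=-11.61 r=124.4 toolang 269.3 Ft=0.9 Fr=-5.1 Fz=6.3 w=15.4 z=60.7
t17.00 arc(mm,ccw)=-12.48 r=124.4 toolang 269.3 Ft=1.2 Fr=-4.8 Fz=5.0 w=15.2 z=60.7
t17.08 arc(mm,ccw)=-12.95 r=124.3 toolang 269.1 Ft=2.5 Fr=-4.3 Fz=4.6 w=15.4 z=60.8
```

```bash

python3 -m crank '[[0.001,0,0,0.008]]' >/dev/null; python3 st.py
python3 -m crank '[[0.001,0,0,0.008]]' >/dev/null; python3 st.py
python3 -m crank '[[0.001,0,0,0.008]]' >/dev/null; python3 st.py

```

```text
t17.17 arc(mm,ccw)=-13.35 r=124.2 toolang 268.8 Ft=3.8 Fr=-4.6 Fz=4.8 w=15.1 z=60.9
t17.25 arc(mm,ccw)=-13.64 r=124.2 toolang 268.5 Ft=5.3 Fr=-3.5 Fz=2.7 w=15.1 z=61.0
t17.33 arc(mm,ccw)=-13.94 r=124.1 toolang 268.2 Ft=7.0 Fr=-3.9 Fz=2.0 w=15.0 z=61.1
```

```bash

python3 -m crank '[[0.001,0,0,0.008],[0,0,0,0]]' >/dev/null; python3 st.py
python3 -m crank '[[-0.001,0,0,-0.008]]' >/dev/null; python3 st.py
python3 -m crank '[[-0.001,0,0,-0.008]]' >/dev/null; python3 st.py
python3 -m crank '[[-0.001,0,0,-0.008]]' >/dev/null; python3 st.py
python3 -m crank '[[-0.001,0,0,-0.008]]' >/dev/null; python3 st.py
python3 -m crank '[[-0.001,0,0,-0.008]]' >/dev/null; python3 st.py
python3 -m crank '[[-0.001,0,0,-0.008]]' >/dev/null; python3 st.py
python3 -m crank '[[-0.004,0,0,-0.032],[-0.004,0,0,-0.032],[-0.004,0,0,-0.032],[-0.004,0,0,-0.032],[-0.004,0,0,-0.032]]' >/dev/null; python3 st.py
python3 -m crank '[[-0.004,0,0,-0.032],[-0.004,0,0,-0.032],[-0.004,0,0,-0.032],[-0.004,0,0,-0.032],[-0.004,0,0,-0.032]]' >/dev/null; python3 st.py
python3 -m crank '[[-0.004,0,0,-0.032],[-0.004,0,0,-0.032],[-0.004,0,0,-0.032]]' >/dev/null; python3 st.py

```

```text
t17.50 arc(mm,ccw)=-14.25 r=124.0 toolang 267.9 Ft=7.6 Fr=-2.8 Fz=0.7 w=15.1 z=61.2
t17.58 arc(mm,ccw)=-13.95 r=124.2 toolang 268.2 Ft=4.1 Fr=-4.0 Fz=1.7 w=15.2 z=61.0
t17.67 arc(mm,ccw)=-13.55 r=124.3 toolang 268.5 Ft=3.3 Fr=-4.3 Fz=2.6 w=15.3 z=60.9
t17.75 arc(mm,ccw)=-13.18 r=124.4 toolang 268.8 Ft=0.8 Fr=-5.5 Fz=4.3 w=15.1 z=60.8
t17.83 arc(mm,ccw)=-12.75 r=124.4 toolang 269.0 Ft=1.0 Fr=-6.9 Fz=4.8 w=14.5 z=60.7
t17.92 arc(mm,ccw)=-12.24 r=124.5 toolang 269.2 Ft=-0.7 Fr=-6.5 Fz=4.9 w=14.8 z=60.6
t18.00 arc(mm,ccw)=-11.50 r=124.5 toolang 269.3 Ft=-1.2 Fr=-6.3 Fz=5.5 w=15.0 z=60.6
t18.42 arc(mm,ccw)=8.19 r=124.7 toolang 269.5 Ft=-0.5 Fr=-8.4 Fz=6.6 w=15.0 z=60.5
t18.83 arc(mm,ccw)=27.66 r=124.9 toolang 269.7 Ft=0.7 Fr=-9.0 Fz=6.3 w=15.4 z=60.4
t19.08 arc(mm,ccw)=39.24 r=125.0 toolang -90.1 Ft=-0.5 Fr=-9.3 Fz=7.5 w=15.1 z=60.4
```

```bash

python3 -m crank '[[-0.002,0.001,0,-0.016],[-0.002,0.001,0,-0.016]]' >/dev/null; python3 st.py
python3 -m crank '[[-0.002,0.001,0,-0.016]]' >/dev/null; python3 st.py
python3 -m crank '[[-0.001,0,0,-0.008]]' >/dev/null; python3 st.py
python3 -m crank '[[-0.001,0,0,-0.008]]' >/dev/null; python3 st.py
python3 -m crank '[[-0.001,0,0,-0.008]]' >/dev/null; python3 st.py
python3 -m crank '[[-0.001,0,0,-0.008]]' >/dev/null; python3 st.py
python3 -m crank '[[-0.001,0,0,-0.008]]' >/dev/null; python3 st.py

```

```text
t19.25 arc(mm,ccw)=43.30 r=124.5 toolang -90.1 Ft=0.1 Fr=1.5 Fz=6.8 w=15.1 z=60.7
t19.33 arc(mm,ccw)=45.27 r=124.4 toolang -90.1 Ft=-0.3 Fr=4.5 Fz=7.1 w=15.2 z=60.9
t19.42 arc(mm,ccw)=46.21 r=124.5 toolang -90.1 Ft=-0.4 Fr=1.8 Fz=6.5 w=15.3 z=60.8
t19.50 arc(mm,ccw)=47.04 r=124.5 toolang -90.0 Ft=-0.1 Fr=0.6 Fz=5.8 w=15.1 z=60.8
t19.58 arc(mm,ccw)=47.91 r=124.5 toolang -90.0 Ft=-0.9 Fr=1.0 Fz=7.5 w=15.3 z=60.8
t19.67 arc(mm,ccw)=48.38 r=124.6 toolang -89.7 Ft=-2.0 Fr=1.8 Fz=8.1 w=15.0 z=60.7
t19.75 arc(mm,ccw)=48.77 r=124.6 toolang -89.5 Ft=-2.8 Fr=2.0 Fz=8.1 w=15.1 z=60.6
```

```bash

python3 -m crank '[[-0.001,0,0,-0.008]]' >/dev/null; python3 st.py
python3 -m crank '[[-0.001,0,0,-0.008]]' >/dev/null; python3 st.py
python3 -m crank '[[-0.001,0,0,-0.008]]' >/dev/null; python3 st.py

```

```text
t19.83 arc(mm,ccw)=49.10 r=124.6 toolang -89.2 Ft=-3.9 Fr=2.5 Fz=9.9 w=15.0 z=60.6
t19.92 arc(mm,ccw)=49.46 r=124.7 toolang -88.9 Ft=-5.7 Fr=2.2 Fz=9.9 w=15.2 z=60.5
t20.00 arc(mm,ccw)=49.77 r=124.7 toolang -88.6 Ft=-6.4 Fr=1.9 Fz=11.0 w=15.3 z=60.5
```

```bash

python3 -m crank '[[-0.001,0,0,-0.008],[-0.001,0,0,-0.008]]' >/dev/null; python3 st.py
python3 -m crank '[[0.001,0,0,0.008],[0.001,0,0,0.008]]' >/dev/null; python3 st.py
python3 -m crank '[[0.001,0,0,0.008]]' >/dev/null; python3 st.py
python3 -m crank '[[0.001,0,0,0.008]]' >/dev/null; python3 st.py
python3 -m crank '[[0.001,0,0,0.008]]' >/dev/null; python3 st.py
python3 -m crank '[[0.001,0,0,0.008]]' >/dev/null; python3 st.py
python3 -m crank '[[0.001,0,0,0.008]]' >/dev/null; python3 st.py
python3 -c "
from station import sense;print(sense()['tcp_pos'])"
python3 -m crank '[[0.004,0,0,0.032],[0.004,0,0,0.032],[0.004,0,0,0.032],[0.004,0,0,0.032],[0.004,0,0,0.032]]' >/dev/null; python3 st.py
python3 -m crank '[[0.004,0,0,0.032],[0.004,0,0,0.032],[0.004,0,0,0.032],[0.004,0,0,0.032],[0.004,0,0,0.032]]' >/dev/null; python3 st.py
python3 -m crank '[[0.004,0,0,0.032],[0.004,0,0,0.032],[0.003,0,0,0.024]]' >/dev/null; python3 st.py

```

```text
t20.17 arc(mm,ccw)=50.23 r=124.7 toolang -87.9 Ft=-8.8 Fr=3.3 Fz=13.3 w=15.0 z=60.3
t20.33 arc(mm,ccw)=49.50 r=124.6 toolang -88.5 Ft=-4.1 Fr=1.4 Fz=10.4 w=15.3 z=60.5
t20.42 arc(mm,ccw)=49.14 r=124.6 toolang -88.8 Ft=-3.5 Fr=1.0 Fz=9.2 w=14.9 z=60.5
t20.50 arc(mm,ccw)=48.77 r=124.5 toolang -89.1 Ft=-2.4 Fr=0.5 Fz=8.8 w=14.8 z=60.6
t20.58 arc(mm,ccw)=48.42 r=124.5 toolang -89.4 Ft=-1.4 Fr=0.3 Fz=8.1 w=15.1 z=60.6
t20.67 arc(mm,ccw)=47.95 r=124.5 toolang -89.6 Ft=-1.3 Fr=1.1 Fz=8.0 w=15.0 z=60.7
t20.75 arc(mm,ccw)=47.36 r=124.4 toolang -89.8 Ft=-0.6 Fr=0.2 Fz=6.5 w=15.2 z=60.7
[ 0.54381594 -0.15952881  0.06071961]
t21.17 arc(mm,ccw)=27.52 r=124.5 toolang 270.1 Ft=0.6 Fr=-1.3 Fz=6.7 w=15.0 z=60.6
t21.58 arc(mm,ccw)=7.64 r=124.4 toolang 270.1 Ft=0.6 Fr=-3.9 Fz=7.0 w=15.2 z=60.6
t21.83 arc(mm,ccw)=-3.30 r=124.4 toolang 270.0 Ft=0.4 Fr=-2.7 Fz=6.5 w=15.5 z=60.6
```

```bash

python3 -m crank '[[0.003,0,0,0.024],[0.002,0,0,0.016]]' >/dev/null; python3 st.py
python3 -m crank '[[0.002,0,0,0.016]]' >/dev/null; python3 st.py
python3 -m crank '[[0.001,0,0,0.008]]' >/dev/null; python3 st.py
python3 -m crank '[[0.001,0,0,0.008]]' >/dev/null; python3 st.py
python3 -m crank '[[0.001,0,0,0.008]]' >/dev/null; python3 st.py;python3 -c "
from station import sense;print(sense()['tcp_pos'])"
python3 -m crank '[[0.001,0,0,0.008]]' >/dev/null; python3 st.py
python3 -m crank '[[0.001,0,0,0.008]]' >/dev/null; python3 st.py
python3 -m crank '[[0.001,0,0,0.008]]' >/dev/null; python3 st.py
python3 -m crank '[[0.001,0,0,0.008]]' >/dev/null; python3 st.py

```

```text
t22.00 arc(mm,ccw)=-8.18 r=124.3 toolang 270.0 Ft=0.3 Fr=-3.9 Fz=6.6 w=15.2 z=60.6
t22.08 arc(mm,ccw)=-10.06 r=124.3 toolang 270.0 Ft=-0.6 Fr=-2.9 Fz=7.3 w=15.2 z=60.6
t22.17 arc(mm,ccw)=-11.11 r=124.3 toolang 270.0 Ft=0.3 Fr=-4.4 Fz=6.6 w=15.0 z=60.6
t22.25 arc(mm,ccw)=-12.02 r=124.3 toolang 270.0 Ft=-0.6 Fr=-4.0 Fz=7.3 w=14.9 z=60.6
t22.33 arc(mm,ccw)=-12.69 r=124.3 toolang 269.8 Ft=0.6 Fr=-3.3 Fz=6.0 w=15.3 z=60.7
[ 0.48541176 -0.15003115  0.060665  ]
t22.42 arc(mm,ccw)=-13.10 r=124.2 toolang 269.6 Ft=2.2 Fr=-2.0 Fz=4.5 w=15.3 z=60.8
t22.50 arc(mm,ccw)=-13.47 r=124.1 toolang 269.3 Ft=3.4 Fr=-2.7 Fz=3.7 w=14.9 z=60.9
t22.58 arc(mm,ccw)=-13.86 r=124.0 toolang 269.1 Ft=6.0 Fr=-1.8 Fz=3.6 w=14.9 z=61.0
t22.67 arc(mm,ccw)=-14.18 r=123.9 toolang 268.8 Ft=7.9 Fr=-1.2 Fz=2.0 w=15.0 z=61.1
```

```bash

python3 -m crank '[[-0.003,0,0,-0.024],[-0.003,0,0,-0.024],[-0.003,0,0,-0.024],[-0.003,0,0,-0.024],[-0.003,0,0,-0.024]]' >/dev/null; python3 st.py
python3 -m crank '[[-0.002,0,0,-0.016],[0,0,0,0]]' >/dev/null; python3 st.py
python3 -m crank '[[0,0,0,0],[0,0,0,0],[0,0,0,0],[0,0,0,0],[0,0,0,0]]' 0.036 >/dev/null; python3 st.py
python3 -m crank '[[0,0,-0.015,0],[0,0,-0.02,0],[0,0,-0.02,0],[0,0,-0.02,0],[0,0,-0.015,0]]' >/dev/null
python3 h.py 0.4554 -0.3834 0.16 160 8
python3 - <<'E'
from h import *
c=dict(np.load("w1.npz"))
P=np.array([pt(c,u,v) for u in range(20,140) for v in range(140,220)])
Q=P[(P[:,2]>.008)&(P[:,2]<.016)&(P[:,1]<-.2)&(P[:,0]<.55)];
print(len(Q),cv2.minAreaRect((Q[:,:2]*1000).astype(np.float32)))
# ticks in crop b (origin 20,140; 4.4x)
for x,y in [(130,137),(260,117),(374,130),(410,179),(150,205)]:
  print(ray(c,20+x/4.4,140+y/4.4,.012).round(4))
E
```

```text
t23.08 arc(mm,ccw)=-2.21 r=124.5 toolang 270.1 Ft=-0.6 Fr=-4.5 Fz=7.6 w=15.0 z=60.5
t23.25 arc(mm,ccw)=0.05 r=124.4 toolang 270.0 Ft=0.2 Fr=-5.5 Fz=7.7 w=15.4 z=60.5
t23.67 arc(mm,ccw)=-1.26 r=125.6 toolang 270.5 Ft=0.4 Fr=-0.0 Fz=-0.4 w=34.3 z=59.3
now [ 0.4967 -0.1553  0.1514] ang 163.0 dturn -3.0 j [  1.  16. -20.   0. -54. -18.] F [ 0.7 -0.2  0.3] w 35.8 t 24.1
[[-0.0034, -0.0288, -0.0011, 0.0065], [-0.0036, -0.0288, -0.0011, 0.0065], [-0.0038, -0.0287, -0.0011, 0.0065], [-0.004, -0.0287, -0.0011, 0.0065], [-0.0042, -0.0287, -0.0011, 0.0065]]
[[-0.0043, -0.0286, -0.0011, 0.0065], [-0.0045, -0.0286, -0.0011, 0.0065], [-0.0047, -0.0286, -0.0011, 0.0065]]
2481 ((452.8616638183594, -341.2341003417969), (136.1992645263672, 55.09588623046875), 80.36450958251953)
[ 0.4253 -0.3822  0.012 ]
[ 0.434  -0.3321  0.012 ]
[ 0.4516 -0.2946  0.012 ]
[ 0.4721 -0.2917  0.012 ]
[ 0.45   -0.3903  0.012 ]
```

```bash
python3 h.py 0.445 -0.345 0.2 80.4 15
```

```text
now [ 0.4967 -0.1553  0.1514] ang 163.0 dturn -82.6 j [  1.  16. -20.   0. -54. -18.] F [ 0.7 -0.2  0.3] w 35.8 t 24.1
[[-0.0004, -0.0131, -0.0032, 0.0961], [-0.0017, -0.013, -0.0032, 0.0961], [-0.0029, -0.0128, -0.0032, 0.0961], [-0.0041, -0.0124, -0.0032, 0.0961], [-0.0053, -0.012, -0.0032, 0.0961]]
[[-0.0064, -0.0114, -0.0032, 0.0961], [-0.0075, -0.0108, -0.0032, 0.0961], [-0.0085, -0.01, -0.0032, 0.0961], [-0.0094, -0.0091, -0.0032, 0.0961], [-0.0102, -0.0082, -0.0032, 0.0961]]
[[-0.011, -0.0072, -0.0032, 0.0961], [-0.0116, -0.0061, -0.0032, 0.0961], [-0.0121, -0.0049, -0.0032, 0.0961], [-0.0126, -0.0038, -0.0032, 0.0961], [-0.0129, -0.0025, -0.0032, 0.0961]]
```

```bash

python3 -m crank '[[0,-0.013,-0.003,0.096],[-0.0017,-0.013,-0.003,0.096],[-0.003,-0.0128,-0.003,0.096],[-0.004,-0.0124,-0.003,0.096],[-0.0053,-0.012,-0.003,0.096]]' >/dev/null
python3 -m crank '[[-0.0064,-0.0114,-0.003,0.096],[-0.0075,-0.0108,-0.003,0.096],[-0.0085,-0.01,-0.003,0.096],[-0.0094,-0.009,-0.003,0.096],[-0.01,-0.008,-0.003,0.096]]' >/dev/null
python3 -m crank '[[-0.011,-0.007,-0.003,0.096],[-0.0116,-0.006,-0.003,0.096],[-0.012,-0.005,-0.003,0.096],[-0.0126,-0.004,-0.003,0.096],[-0.013,-0.0025,-0.003,0.096]]' >/dev/null
python3 -m crank '[[0,0,0,0],[0,0,0,0]]'
python3 - <<'E'
from h import *
c=cam("wrist");cv2.imwrite("pics/w5.png",c["pixels"][:,:,::-1]);np.savez("w5.npz",**c)
E
```

```text
time_s: 25.5
tcp_pos: [0.4444, -0.3445, 0.1945]
ee_rot: [[0.165, 0.986, -0.001], [0.986, -0.165, 0.001], [0.001, -0.001, -1.0]]
wrist_force: [-0.3, -0.3, 0.7]
gripper_width: 0.413
```

View pics/w5.png

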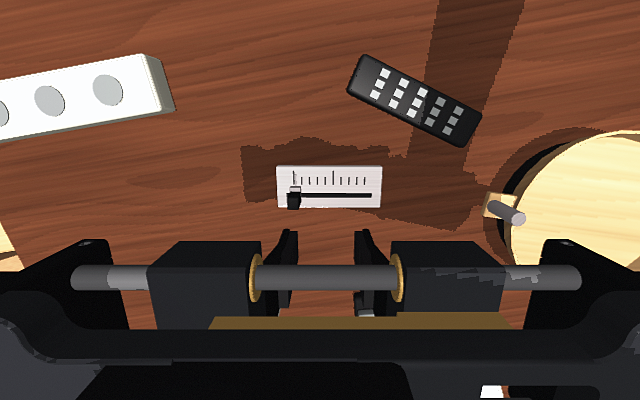

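```bash
python3 - <<'E'
from h import *
c=dict(np.load("w5.npz"));crop(c,265,155,395,225,6,"w5a.png")
P=np.array([pt(c,u,v) for u in range(270,390) for v in range(155,220)])
Q=P[(P[:,2]>.045)&(P[:,2]<.056)];print(len(Q),Q.mean(0),cv2.minAreaRect((Q[:,:2]*1000).astype(np.float32)))
Q=P[(P[:,2]>.008)&(P[:,2]<.016)];print(len(Q),cv2.minAreaRect((Q[:,:2]*1000).astype(np.float32)))
E
```

```text
161 [ 0.45455765 -0.38533999  0.04891797] ((454.9957275390625, -385.4666442871094), (12.963092803955078, 15.69975471496582), 78.88500213623047)
4088 ((452.51727294921875, -342.1273498535156), (135.20083618164062, 55.05881118774414), 80.4312973022461)
```

View pics/w5a.png

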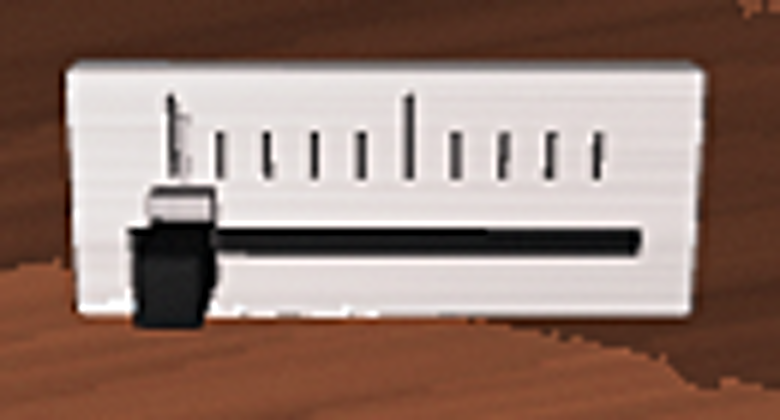

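```bash
python3 - <<'E'
from h import *
c=dict(np.load("w5.npz"))
f=lambda x,y,z=.012:ray(c,265+x/6,155+y/6,z)
a,b,m=f(171,172),f(598,172),f(409,172)
d=(b-a)/np.linalg.norm(b-a);print(a,b,np.linalg.norm(b-a),np.linalg.norm(m-a),np.degrees(np.arctan2(d[1],d[0])))
g=np.array([.455,-.3855,.012]);print((g-a)@d*1000)
print((f(182,207,.02)-a)@d*1000, (f(182,190,.024)-a)@d*1000,pt(c,265+182/6,155+207/6))
t=a+d*.0602;print(t)
E
python3 h.py 0.4549 -0.3855 0.10 80.4 5
```

```text
[ 0.44034021 -0.38547267  0.012     ] [ 0.4553006  -0.29593367  0.012     ] 0.09078020918815981 0.05060008486306324 80.51450458335515
2.3889513983831137
3.0060535763245526 3.571753154138331 [ 0.44565784 -0.38296135  0.02306477]
[ 0.45026104 -0.32609577  0.012     ]
now [ 0.4445 -0.3441  0.1945] ang 80.5 dturn -0.1 j [-21.  17. -11.  -0. -62. -78.] F [-0.9  0.2 -0.1] w 35.9 t 25.6
[[-0.0078, 0.0034, 0.0189, 0.0005], [-0.0078, 0.0034, 0.0189, 0.0005], [-0.0078, 0.0034, 0.0189, 0.0005], [-0.0078, 0.0034, 0.0189, 0.0005], [-0.0078, 0.0034, 0.0189, 0.0005]]
```

```bash

python3 -m crank '[[-0.008,0.0034,0.019,0],[-0.008,0.0034,0.019,0],[-0.008,0.0034,0.019,0],[-0.008,0.0034,0.019,0],[-0.008,0.0034,0.019,0]]' >/dev/null
python3 -m crank '[[0,0,0,0],[0,0,0,0]]' >/dev/null
python3 h.py 0.4549 -0.3855 0.022 80.4 5
```

```text
now [ 0.4546 -0.3858  0.0989] ang 80.5 dturn -0.1 j [-25.  26. -13.  -0. -52. -75.] F [-0.4  1.7 -0.4] w 36.0 t 26.1
[[0.0001, 0.0, 0.0154, 0.0005], [0.0001, 0.0, 0.0154, 0.0005], [0.0001, 0.0, 0.0154, 0.0005], [0.0001, 0.0, 0.0154, 0.0005], [0.0001, 0.0, 0.0154, 0.0005]]
```

```bash

python3 -m crank '[[0,0,0.012,0],[0,0,0.014,0],[0,0,0.014,0],[0,0,0.012,0],[0,0,0.01,0]]' >/dev/null
python3 -m crank '[[0,0,0.008,0],[0,0,0.006,0],[0,0,0,0],[0,0,0,0]]' 
python3 -m crank '[[0,0,0,0],[0,0,0,0],[0,0,0,0],[0,0,0,0],[0,0,0,0]]'  0
python3 -m crank '[[0,0,0,0],[0,0,0,0]]'  0
```

```text
time_s: 26.88
tcp_pos: [0.4555, -0.3866, 0.0244]
ee_rot: [[0.165, 0.986, 0.0], [0.986, -0.165, -0.0], [-0.0, 0.0, -1.0]]
wrist_force: [1.1, -0.2, -0.1]
gripper_width: 0.413
time_s: 27.3
tcp_pos: [0.4554, -0.3866, 0.0244]
ee_rot: [[0.166, 0.986, 0.001], [0.986, -0.166, -0.0], [-0.0, 0.001, -1.0]]
wrist_force: [1.1, 0.8, 1.5]
gripper_width: 0.154
time_s: 27.47
tcp_pos: [0.4554, -0.3866, 0.0244]
ee_rot: [[0.165, 0.986, 0.0], [0.986, -0.165, -0.0], [-0.0, 0.0, -1.0]]
wrist_force: [0.5, 1.2, 1.4]
gripper_width: 0.161
```

```bash
cat > sl.py <<'E'
from station import sense
import numpy as np
s=sense();d=np.array([.1648,.9863]);p=s["tcp_pos"]
print("val=%.2f Fd=%.1f"%(((p[:2]-[.44034,-.38547])@d)*1000,s["wrist_force"][:2]@d),p.round(4),"w%.1f"%(s["gripper_width"]*87))
E
python3 sl.py
python3 -m crank '[[-0.001,0,0,0],[0,0,0,0]]' >/dev/null; python3 sl.py
python3 -m crank '[[-0.001,0,0,0],[0,0,0,0]]' >/dev/null; python3 sl.py
python3 -m crank '[[-0.001,0,0,0],[0,0,0,0]]' >/dev/null; python3 sl.py
```

```text
val=1.36 Fd=1.3 [ 0.4554 -0.3866  0.0244] w14.0
val=0.29 Fd=0.5 [ 0.4552 -0.3877  0.0244] w13.8
val=-0.06 Fd=4.1 [ 0.4552 -0.388   0.0244] w13.7
val=-0.17 Fd=8.5 [ 0.4551 -0.3881  0.0244] w13.9
```

```bash

python3 -m crank '[[0.002,0,0,0],[0.005,0,0,0],[0.006,0,0,0],[0.006,0,0,0],[0.006,0,0,0]]' >/dev/null; python3 sl.py
python3 -m crank '[[0.006,0,0,0],[0.006,0,0,0],[0.006,0,0,0],[0.006,0,0,0],[0.006,0,0,0]]' >/dev/null; python3 sl.py
python3 -m crank '[[0.004,0,0,0],[0.002,0,0,0],[0,0,0,0],[0,0,0,0]]' >/dev/null; python3 sl.py
```

```text
val=23.51 Fd=-1.5 [ 0.4591 -0.3648  0.0244] w13.9
val=53.94 Fd=-1.8 [ 0.4642 -0.3348  0.0243] w13.7
val=60.38 Fd=1.7 [ 0.4653 -0.3284  0.0244] w13.7
```

```bash

python3 -m crank '[[0,0,0,0],[0,0,0,0],[0,0,0,0],[0,0,0,0],[0,0,0,0]]' 0.036 >/dev/null; python3 sl.py
python3 -m crank '[[0,0,-0.015,0],[0,0,-0.025,0],[0,0,-0.03,0],[0,0,-0.035,0],[0,0,-0.03,0]]' >/dev/null
python3 -m crank '[[0,0,-0.025,0],[0,0,-0.01,0],[0,0,0,0],[0,0,0,0]]' 
python3 - <<'E'
from h import *
c=cam("wrist");np.savez("w6.npz",**c);crop(c,250,155,410,255,5,"w6.png")
E
```

```text
val=59.58 Fd=0.3 [ 0.4644 -0.3291  0.0235] w34.1
time_s: 30.3
tcp_pos: [0.4643, -0.329, 0.1932]
ee_rot: [[0.166, 0.986, -0.001], [0.986, -0.166, 0.001], [0.001, -0.001, -1.0]]
wrist_force: [0.2, 0.6, -0.2]
gripper_width: 0.413
```

View pics/w6.png

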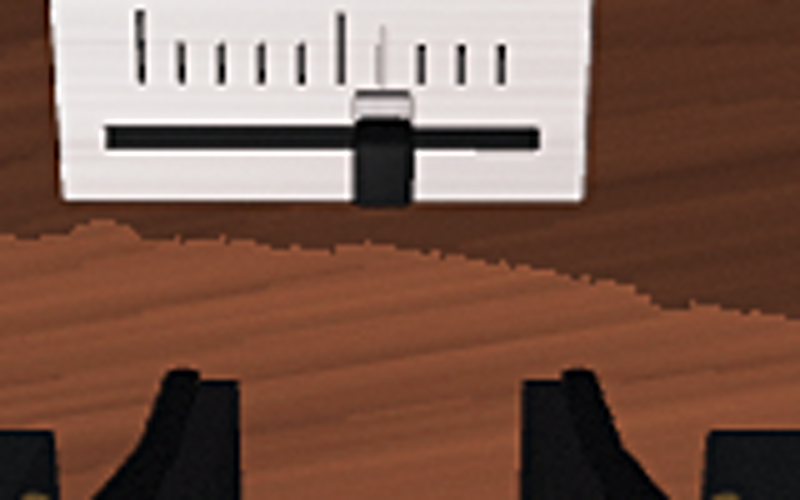

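```bash
python3 h.py 0.50 0.0 0.23 145 12
```

```text
now [ 0.4638 -0.3288  0.1921] ang 80.4 dturn 64.6 j [-19.  18. -10.  -0. -62. -80.] F [ 0.1 -0.1 -0.7] w 35.6 t 30.4
[[0.0275, -0.0016, -0.0032, -0.0939], [0.0275, 0.001, -0.0032, -0.0939], [0.0273, 0.0036, -0.0032, -0.0939], [0.0269, 0.0061, -0.0032, -0.0939], [0.0262, 0.0086, -0.0032, -0.0939]]
[[0.0253, 0.011, -0.0032, -0.0939], [0.0241, 0.0134, -0.0032, -0.0939], [0.0227, 0.0156, -0.0032, -0.0939], [0.0212, 0.0176, -0.0032, -0.0939], [0.0194, 0.0195, -0.0032, -0.0939]]
[[0.0175, 0.0213, -0.0032, -0.0939], [0.0155, 0.0228, -0.0032, -0.0939]]
```

```bash

python3 -m crank '[[0.027,-0.0016,-0.003,-0.094],[0.0275,0.001,-0.003,-0.094],[0.027,0.0036,-0.003,-0.094],[0.027,0.006,-0.003,-0.094],[0.026,0.0086,-0.003,-0.094]]' >/dev/null
python3 -m crank '[[0.025,0.011,-0.003,-0.094],[0.024,0.0134,-0.003,-0.094],[0.0227,0.0156,-0.003,-0.094],[0.021,0.0176,-0.003,-0.094],[0.0194,0.0195,-0.003,-0.094]]' >/dev/null
python3 -m crank '[[0.0175,0.021,-0.003,-0.094],[0.0155,0.023,-0.003,-0.094]]' 0.05 |head -3
python3 h.py 0.54 0.33 0.23 210 12
```

```text
time_s: 31.35
tcp_pos: [0.4993, -0.001, 0.2277]
ee_rot: [[-0.823, 0.568, -0.005], [0.568, 0.823, -0.001], [0.003, -0.004, -1.0]]
now [ 0.4993 -0.001   0.2277] ang 145.4 dturn 64.6 j [ 19.  10. -16.  -0. -65. -53.] F [-0.5  0.6 -0.2] w 43.0 t 31.4
[[0.0129, 0.0246, -0.0002, -0.094], [0.0105, 0.0257, -0.0002, -0.094], [0.0081, 0.0266, -0.0002, -0.094], [0.0055, 0.0272, -0.0002, -0.094], [0.0029, 0.0276, -0.0002, -0.094]]
[[0.0003, 0.0278, -0.0002, -0.094], [-0.0023, 0.0277, -0.0002, -0.094], [-0.0049, 0.0274, -0.0002, -0.094], [-0.0074, 0.0268, -0.0002, -0.094], [-0.0099, 0.026, -0.0002, -0.094]]
[[-0.0123, 0.0249, -0.0002, -0.094], [-0.0146, 0.0237, -0.0002, -0.094]]
```

```bash

python3 -m crank '[[0.013,0.0246,0,-0.094],[0.0105,0.0257,0,-0.094],[0.008,0.0266,0,-0.094],[0.0055,0.027,0,-0.094],[0.003,0.0276,0,-0.094]]' >/dev/null
python3 -m crank '[[0,0.028,0,-0.094],[-0.0023,0.0277,0,-0.094],[-0.005,0.0274,0,-0.094],[-0.0074,0.0268,0,-0.094],[-0.01,0.026,0,-0.094]]' >/dev/null
python3 -m crank '[[-0.012,0.025,0,-0.094],[-0.0146,0.0237,0,-0.094],[0,0,0,0],[0,0,0,0]]' 0.055
python3 - <<'E'
from h import *
c=cam("wrist");np.savez("w7.npz",**c);cv2.imwrite("pics/w7.png",c["pixels"][:,:,::-1])
c=cam("top");cv2.imwrite("pics/t7.png",c["pixels"][:,:,::-1])
E
```

```text
time_s: 32.52
tcp_pos: [0.5419, 0.3294, 0.2266]
ee_rot: [[-0.868, -0.497, -0.004], [-0.497, 0.868, -0.004], [0.006, -0.001, -1.0]]
wrist_force: [-0.0, -0.3, 0.1]
gripper_width: 0.629
```

View pics/w7.png

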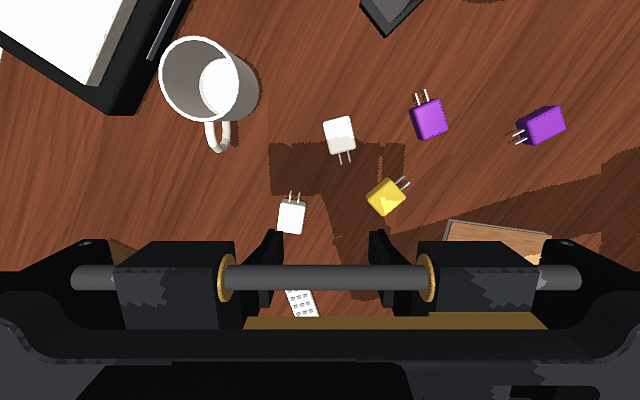

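View pics/t7.png

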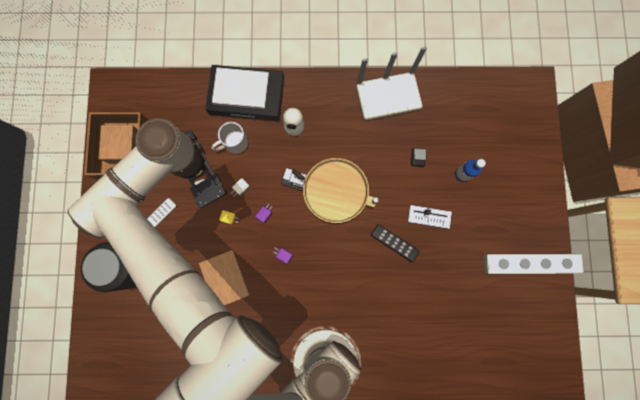

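```bash
cat > ch.py <<'E'
from h import *
def chargers(c,zlo=.0215,zhi=.031):
    H,W=c["depth"].shape;v,u=np.mgrid[:H,:W];d=c["depth"]
    X=np.stack([(u-c["cx"])/c["fx"]*d,(v-c["cy"])/c["fy"]*d,d,np.ones_like(d)],-1)@c["W"].T
    px=c["pixels"].astype(int)
    m=(X[...,2]>zlo)&(X[...,2]<zhi)&(px.max(2)-px.min(2)<45)&(px.min(2)>110)&(d>.05)
    n,L,S,Cn=cv2.connectedComponentsWithStats(m.astype(np.uint8))
    for i in range(1,n):
        if S[i,4]<60:continue
        Q=X[L==i][:,:2]*1000
        print(Cn[i].round(),S[i,4],cv2.minAreaRect(Q.astype(np.float32)),Q.mean(0).round(1),X[L==i][:,2].mean().round(4))
if __name__=="__main__":
    import sys
    chargers(dict(np.load(sys.argv[1])))
E
python3 ch.py w7.npz
python3 - <<'E'
from h import *
c=dict(np.load("w7.npz"));crop(c,260,100,420,240,5,"w7a.png")
E
```

```text
[339. 135.] 928 ((553.46728515625, 271.2144775390625), (35.180538177490234, 43.62726974487305), 44.172298431396484) [554.1 270.8] 0.0252
[226. 131.] 137 ((681.9398803710938, 339.862060546875), (9.656110763549805, 26.793628692626953), 28.952720642089844) [681.8 338.4] 0.025
[290. 218.] 719 ((555.204345703125, 402.86871337890625), (35.4267578125, 42.56938934326172), 19.618396759033203) [555.3 402. ] 0.025
```

View pics/w7a.png

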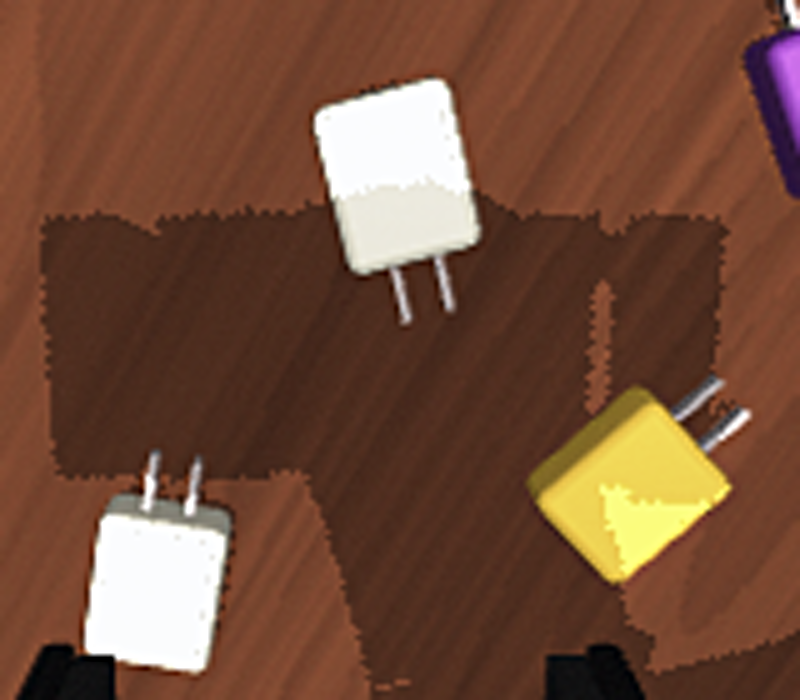

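```bash
python3 h.py 0.5537 0.271 0.08 44.2 5
```

```text
now [0.5422 0.3278 0.228 ] ang -150.3 dturn 14.5 j [ 46.  23.   2.  -0. -70. -16.] F [-0.5 -0.5  0.4] w 55.0 t 32.6
[[0.0036, -0.011, 0.0296, -0.0507], [0.0042, -0.0108, 0.0296, -0.0507], [0.0047, -0.0106, 0.0296, -0.0507], [0.0052, -0.0103, 0.0296, -0.0507], [0.0058, -0.0101, 0.0296, -0.0507]]
```

```bash

python3 -m crank '[[0.0036,-0.011,0.029,-0.05],[0.0042,-0.0108,0.029,-0.05],[0.0047,-0.0106,0.029,-0.05],[0.0052,-0.0103,0.029,-0.05],[0.0058,-0.01,0.025,-0.05]]' >/dev/null
python3 -m crank '[[0,0,0,0],[0,0,0,0],[0,0,0,0]]' >/dev/null
python3 - <<'E'
from h import *
c=cam("wrist");np.savez("w8.npz",**c);crop(c,220,100,420,260,4,"w8.png")
plan(.5537,.271,.007,44.2,5)
E
python3 ch.py w8.npz
```

```text
now [0.5556 0.273  0.0914] ang -136.0 dturn 0.2 j [ 41.  28. -10.   0. -51.   3.] F [0.4 0.5 0.5] w 55.0 t 33.3
[[0.0006, -0.0, 0.0169, -0.0006], [0.0006, -0.0, 0.0169, -0.0006], [0.0006, -0.0, 0.0169, -0.0006], [0.0006, -0.0, 0.0169, -0.0006], [0.0006, -0.0, 0.0169, -0.0006]]
[210.  91.] 314 ((689.5536499023438, 265.0148620605469), (13.124177932739258, 58.34867858886719), 56.83659744262695) [686.3 263.8] 0.0263
[126. 109.] 586 ((722.7149047851562, 319.0406188964844), (14.2608060836792, 55.48811340332031), 60.47692108154297) [725.7 320. ] 0.0263
[161. 169.] 300 ((680.4010620117188, 341.6142578125), (9.977816581726074, 23.74143409729004), 26.22113609313965) [679.7 340.8] 0.0254
[328. 210.] 1866 ((554.1192016601562, 270.67803955078125), (35.47682571411133, 42.77618408203125), 43.49983596801758) [554.8 270.1] 0.0251
```

View pics/w8.png

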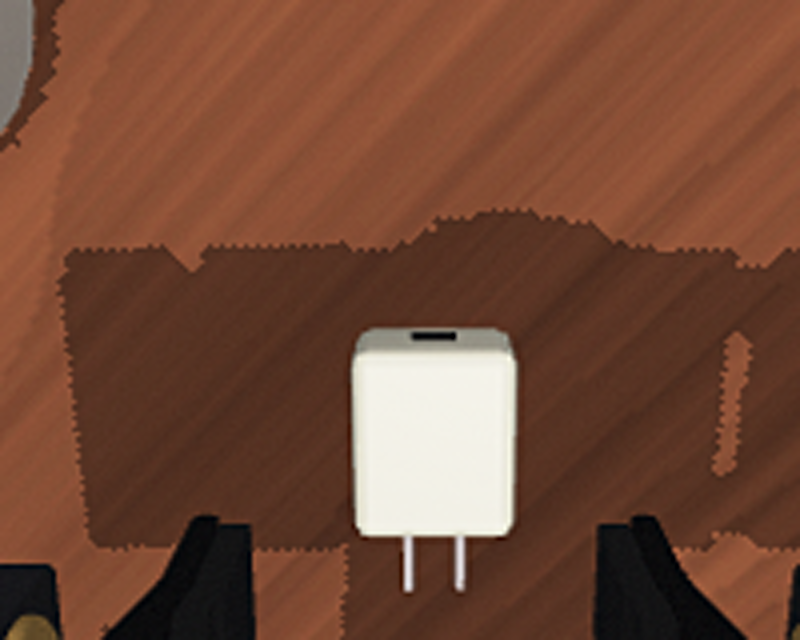

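```bash

python3 -m crank '[[0.001,0,0.014,0],[0.001,0,0.016,0],[0,0,0.016,0],[0,0,0.014,0],[0,0,0.01,0]]' >/dev/null
python3 -m crank '[[0,0,0.007,0],[0,0,0.004,0],[0,0,0.002,0],[0,0,0,0],[0,0,0,0]]'
python3 -m crank '[[0,0,0,0],[0,0,0,0],[0,0,0,0],[0,0,0,0],[0,0,0,0]]'  0 
python3 -m crank '[[0,0,0,0],[0,0,0,0]]'|tail -2
```

```text
time_s: 34.17
tcp_pos: [0.5533, 0.271, 0.0068]
ee_rot: [[-0.718, -0.696, 0.001], [-0.696, 0.718, 0.001], [-0.001, -0.0, -1.0]]
wrist_force: [-0.6, 0.5, 0.9]
gripper_width: 0.632
time_s: 34.58
tcp_pos: [0.5531, 0.2707, 0.0064]
ee_rot: [[-0.719, -0.695, 0.001], [-0.695, 0.719, 0.0], [-0.001, -0.0, -1.0]]
wrist_force: [-1.2, 0.3, 0.6]
gripper_width: 0.413
wrist_force: [0.1, 0.6, 2.5]
gripper_width: 0.415
```

```bash

python3 -m crank '[[0,0,-0.01,0],[0,0,-0.025,0],[0,0,-0.035,0],[0,0,-0.035,0],[0,0,-0.035,0]]' >/dev/null
python3 -m crank '[[0,0,-0.02,0],[0,0,-0.01,0],[0,0,0,0]]' 
python3 h.py 0.543 -0.005 0.17 163 14
```

```text
time_s: 35.42
tcp_pos: [0.5538, 0.2713, 0.179]
ee_rot: [[-0.718, -0.696, 0.004], [-0.696, 0.718, 0.003], [-0.005, -0.001, -1.0]]
wrist_force: [-0.5, 0.2, -0.4]
gripper_width: 0.406
now [0.5538 0.2713 0.179 ] ang -135.9 dturn -61.1 j [ 41.  23.  -5.   0. -62.   3.] F [-0.5  0.2 -0.4] w 35.3 t 35.4
[[0.0143, -0.0136, 0.0006, 0.0761], [0.0132, -0.0147, 0.0006, 0.0761], [0.012, -0.0157, 0.0006, 0.0761], [0.0108, -0.0165, 0.0006, 0.0761], [0.0095, -0.0173, 0.0006, 0.0761]]
[[0.0082, -0.018, 0.0006, 0.0761], [0.0068, -0.0185, 0.0006, 0.0761], [0.0054, -0.019, 0.0006, 0.0761], [0.0039, -0.0194, 0.0006, 0.0761], [0.0024, -0.0196, 0.0006, 0.0761]]
[[0.0009, -0.0197, 0.0006, 0.0761], [-0.0006, -0.0197, 0.0006, 0.0761], [-0.0021, -0.0196, 0.0006, 0.0761], [-0.0036, -0.0194, 0.0006, 0.0761]]
```

```bash

python3 -m crank '[[0.0143,-0.0136,0,0.076],[0.0132,-0.0147,0,0.076],[0.012,-0.0157,0,0.076],[0.0108,-0.0165,0,0.076],[0.0095,-0.0173,0,0.076]]' |tail -1
python3 -m crank '[[0.0082,-0.018,0,0.076],[0.0068,-0.0185,0,0.076],[0.0054,-0.019,0,0.076],[0.004,-0.0194,0,0.076],[0.0024,-0.0196,0,0.076]]' |tail -1
python3 -m crank '[[0.001,-0.0197,0,0.076],[-0.0006,-0.0197,0,0.076],[-0.002,-0.0196,0,0.076],[-0.0036,-0.0194,0,0.076],[0,0,0,0]]' |tail -1
python3 -m crank '[[0,0,0,0],[0,0,0,0]]' |tail -1
python3 - <<'E'
from h import *
plan(0.543,-0.005,.0485,163,6)
c=cam("wrist");crop(c,160,100,480,340,2.5,"w9.png")
E
```

```text
gripper_width: 0.408
gripper_width: 0.407
gripper_width: 0.408
gripper_width: 0.414
now [ 0.5414 -0.0054  0.1746] ang 163.1 dturn -0.1 j [ 17.  16. -15.  -0. -58. -33.] F [ 0.6 -0.  -1.1] w 36.0 t 36.8
[[-0.0002, 0.0001, 0.021, 0.0004], [-0.0002, 0.0001, 0.021, 0.0004], [-0.0002, 0.0001, 0.021, 0.0004], [-0.0002, 0.0001, 0.021, 0.0004], [-0.0002, 0.0001, 0.021, 0.0004]]
[[-0.0002, 0.0001, 0.021, 0.0004]]
```

View pics/w9.png

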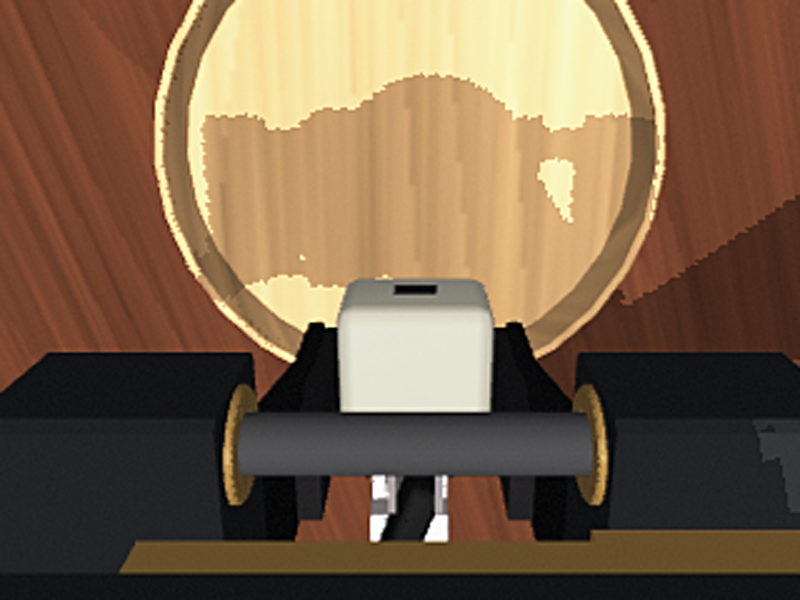

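Charger firmly held, centred over the dish. Lowering.

```bash

python3 -m crank '[[0,0,0.014,0],[0,0,0.02,0],[0,0,0.022,0],[0,0,0.02,0],[0,0,0.016,0]]' >/dev/null
python3 -m crank '[[0,0,0.012,0],[0,0,0.01,0],[0,0,0.006,0],[0,0,0.003,0],[0,0,0,0]]'
python3 -m crank '[[0,0,0,0],[0,0,0,0]]'|tail -2; python3 h.py 0.543 -0.005 .048 163 2
```

```text
time_s: 37.72
tcp_pos: [0.5421, -0.0053, 0.0526]
ee_rot: [[-0.957, 0.29, -0.001], [0.29, 0.957, -0.0], [0.001, -0.0, -1.0]]
wrist_force: [-0.2, 0.2, -0.0]
gripper_width: 0.411
wrist_force: [0.5, 0.2, -0.6]
gripper_width: 0.409
now [ 0.5428 -0.0053  0.0538] ang 163.1 dturn -0.1 j [ 17.  25. -23.   0. -42. -33.] F [ 0.5  0.2 -0.6] w 35.6 t 37.9
[[-0.0001, 0.0002, 0.0029, 0.001], [-0.0001, 0.0002, 0.0029, 0.001]]
```

```bash

python3 -m crank '[[0,0,0.002,0],[0,0,0.002,0],[0,0,0.001,0],[0,0,0,0],[0,0,0,0]]'

```

```text
time_s: 38.3
tcp_pos: [0.5421, -0.0056, 0.048]
ee_rot: [[-0.957, 0.291, -0.0], [0.291, 0.957, -0.0], [0.0, -0.0, -1.0]]
wrist_force: [0.9, -0.2, -0.8]
gripper_width: 0.41
```

```bash

python3 -m crank '[[0,0,0.001,0],[0,0,0,0],[0,0,0,0]]' | tail -2
python3 -m crank '[[0,0,0,0],[0,0,0,0],[0,0,0,0],[0,0,0,0]]' 0.055 | tail -2
python3 -m crank '[[0,0,-0.01,0],[0,0,-0.025,0],[0,0,-0.035,0],[0,0,-0.035,0],[0,0,-0.02,0]]' | head -2
python3 -m crank '[[0,0,0,0],[0,0,0,0]]' | tail -1
python3 - <<'E'
from h import *
c=cam("wrist");cv2.imwrite("pics/w10.png",c["pixels"][:,:,::-1])
plan(0.54,0.16,.22,199.6,9)
E
```

```text
wrist_force: [0.6, -0.4, -0.2]
gripper_width: 0.41
wrist_force: [0.2, 0.1, -0.0]
gripper_width: 0.599
time_s: 39.3
tcp_pos: [0.5439, -0.0055, 0.1771]
gripper_width: 0.632
now [ 0.5418 -0.0055  0.1726] ang 163.1 dturn 36.5 j [ 17.  16. -16.  -0. -58. -33.] F [-0.3 -0.2 -0.3] w 55.5 t 39.5
[[0.0055, 0.0175, -0.0053, -0.0708], [0.0043, 0.0179, -0.0053, -0.0708], [0.003, 0.0181, -0.0053, -0.0708], [0.0017, 0.0183, -0.0053, -0.0708], [0.0004, 0.0184, -0.0053, -0.0708]]
[[-0.0009, 0.0184, -0.0053, -0.0708], [-0.0022, 0.0183, -0.0053, -0.0708], [-0.0035, 0.0181, -0.0053, -0.0708], [-0.0047, 0.0178, -0.0053, -0.0708]]
```

View pics/w10.png

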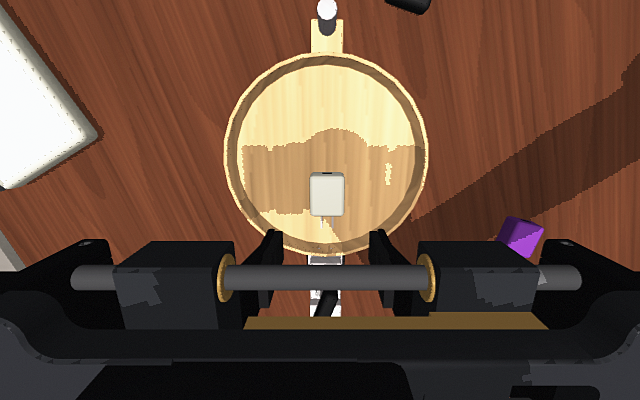

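```bash
python3 h.py 0.552 0.39 0.20 199.6 14
```

```text
now [ 0.5418 -0.0055  0.1726] ang 163.1 dturn 36.5 j [ 17.  16. -16.  -0. -58. -33.] F [-0.3 -0.2 -0.3] w 55.5 t 39.5
[[0.0075, 0.0272, -0.002, -0.0455], [0.0063, 0.0276, -0.002, -0.0455], [0.005, 0.0278, -0.002, -0.0455], [0.0037, 0.028, -0.002, -0.0455], [0.0025, 0.0282, -0.002, -0.0455]]
[[0.0012, 0.0282, -0.002, -0.0455], [-0.0001, 0.0283, -0.002, -0.0455], [-0.0014, 0.0282, -0.002, -0.0455], [-0.0027, 0.0281, -0.002, -0.0455], [-0.0039, 0.028, -0.002, -0.0455]]
[[-0.0052, 0.0278, -0.002, -0.0455], [-0.0065, 0.0275, -0.002, -0.0455], [-0.0077, 0.0272, -0.002, -0.0455], [-0.0089, 0.0268, -0.002, -0.0455]]
```

```bash

python3 -m crank '[[0.0075,0.027,-0.002,-0.0455],[0.0063,0.0275,-0.002,-0.0455],[0.005,0.028,-0.002,-0.0455],[0.0037,0.028,-0.002,-0.0455],[0.0025,0.028,-0.002,-0.0455]]' |tail -1
python3 -m crank '[[0.001,0.028,-0.002,-0.0455],[0,0.028,-0.002,-0.0455],[-0.0014,0.028,-0.002,-0.0455],[-0.0027,0.028,-0.002,-0.0455],[-0.004,0.028,-0.002,-0.0455]]' |tail -1
python3 -m crank '[[-0.005,0.028,-0.002,-0.0455],[-0.0065,0.0275,-0.002,-0.0455],[-0.0077,0.027,-0.002,-0.0455],[-0.009,0.0268,-0.002,-0.0455],[0,0,0,0]]' |tail -1
python3 -m crank '[[0,0,0,0],[0,0,0,0]]' |tail -1
python3 - <<'E'
from h import *
c=cam("wrist");np.savez("w11.npz",**c);cv2.imwrite("pics/w11.png",c["pixels"][:,:,::-1])
E
python3 ch.py w11.npz
```

```text
gripper_width: 0.632
gripper_width: 0.634
gripper_width: 0.63
gripper_width: 0.634
[195.  42.] 363 ((728.6535034179688, 290.10394287109375), (71.53577423095703, 31.797992706298828), 81.5670166015625) [734.9 288. ] 0.0263
[240.  91.] 303 ((679.030517578125, 306.7863464355469), (84.45535278320312, 21.14909553527832), 86.39788818359375) [677.8 319.7] 0.0256
[318. 193.] 920 ((555.2650756835938, 402.95098876953125), (34.779624938964844, 43.152217864990234), 20.088014602661133) [555.2 402.3] 0.025
```

View pics/w11.png

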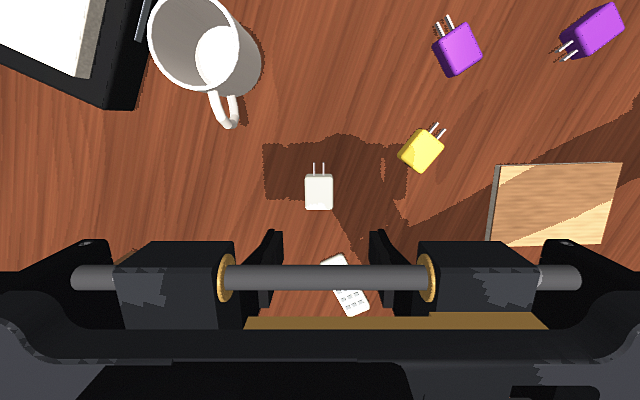

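```bash
python3 h.py 0.5553 0.4027 0.08 199.9 6
```

```text
now [0.5518 0.3877 0.1988] ang -160.5 dturn 0.4 j [ 49.  28.   6.  -0. -69. -29.] F [ 0.1  0.1 -0.6] w 54.8 t 41.0
[[-0.0014, 0.0022, 0.0198, -0.001], [-0.0014, 0.0022, 0.0198, -0.001], [-0.0014, 0.0022, 0.0198, -0.001], [-0.0014, 0.0022, 0.0198, -0.001], [-0.0014, 0.0022, 0.0198, -0.001]]
[[-0.0014, 0.0022, 0.0198, -0.001]]
```

```bash

python3 -m crank '[[-0.0017,0.0026,0.018,-0.001],[-0.0017,0.0026,0.022,-0.001],[-0.0017,0.0026,0.024,-0.001],[-0.0017,0.0026,0.022,-0.001],[-0.0017,0.0026,0.018,-0.001]]' >/dev/null
python3 -m crank '[[0,0,0.01,0],[0,0,0.005,0],[0,0,0,0],[0,0,0,0]]' |tail -1
python3 - <<'E'
from h import *
plan(0.5553,0.4027,.007,199.9,5)
c=cam("wrist");np.savez("w12.npz",**c);crop(c,220,140,420,260,4,"w12.png")
E
python3 ch.py w12.npz
```

```text
gripper_width: 0.63
now [0.5565 0.4037 0.082 ] ang -160.1 dturn 0.0 j [ 49.  34.   0.   0. -56. -30.] F [0.5 0.2 0.1] w 54.8 t 41.7
[[0.0003, -0.0001, 0.015, -0.0002], [0.0003, -0.0001, 0.015, -0.0002], [0.0003, -0.0001, 0.015, -0.0002], [0.0003, -0.0001, 0.015, -0.0002], [0.0003, -0.0001, 0.015, -0.0002]]
[122.  13.] 223 ((736.7405395507812, 313.89276123046875), (3.1811323165893555, 20.61993408203125), 36.14173889160156) [737.2 313.2] 0.0264
[205.  59.] 914 ((671.1795654296875, 316.7068176269531), (62.99664306640625, 37.57853698730469), 58.07123565673828) [677.9 322.1] 0.0256
[327. 213.] 2000 ((555.1862182617188, 402.9068603515625), (35.276546478271484, 42.81666946411133), 20.291725158691406) [555.7 401.9] 0.0251
```

View pics/w12.png

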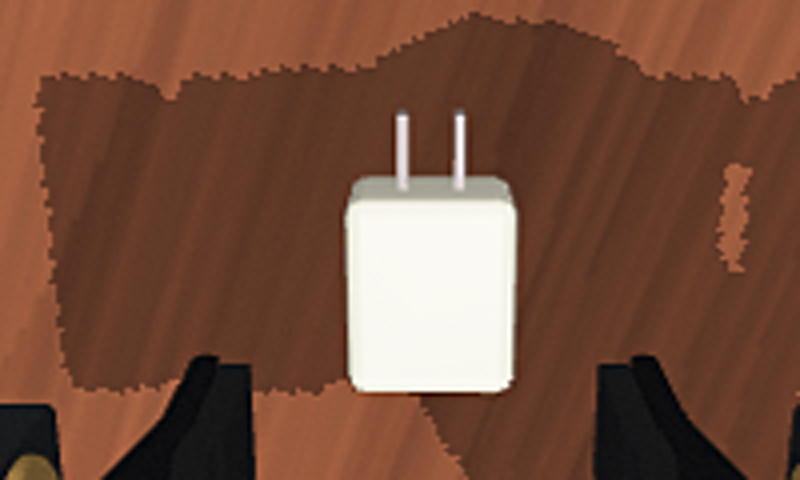

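```bash

python3 -m crank '[[0.0005,0,0.014,0],[0.0005,0,0.016,0],[0,0,0.016,0],[0,0,0.012,0],[0,0,0.008,0]]' >/dev/null
python3 -m crank '[[0,0,0.005,0],[0,0,0.003,0],[0,0,0.001,0],[0,0,0,0],[0,0,0,0]]'
python3 -m crank '[[0,0,0,0],[0,0,0,0],[0,0,0,0],[0,0,0,0],[0,0,0,0]]'  0 
python3 -m crank '[[0,0,0,0],[0,0,0,0]]'|tail -2
python3 -m crank '[[0,0,-0.01,0],[0,0,-0.025,0],[0,0,-0.035,0],[0,0,-0.035,0],[0,0,-0.035,0]]' >/dev/null
python3 -m crank '[[0,0,-0.02,0],[0,0,-0.01,0],[0,0,0,0]]' 
python3 h.py 0.524 -0.066 0.17 163 18
```

```text
time_s: 42.62
tcp_pos: [0.5553, 0.404, 0.0068]
ee_rot: [[-0.94, -0.34, 0.001], [-0.34, 0.94, 0.001], [-0.001, 0.0, -1.0]]
wrist_force: [0.2, 1.9, -0.0]
gripper_width: 0.631
time_s: 43.03
tcp_pos: [0.555, 0.4037, 0.0063]
ee_rot: [[-0.94, -0.34, 0.0], [-0.34, 0.94, 0.0], [-0.0, 0.0, -1.0]]
wrist_force: [-0.9, -0.3, 1.4]
gripper_width: 0.414
wrist_force: [-0.7, 0.8, 1.8]
gripper_width: 0.415
time_s: 43.87
tcp_pos: [0.5558, 0.4044, 0.1794]
ee_rot: [[-0.94, -0.34, 0.004], [-0.34, 0.94, 0.004], [-0.005, 0.003, -1.0]]
wrist_force: [-0.6, 0.4, -0.1]
gripper_width: 0.407
now [0.5558 0.4044 0.1794] ang -160.1 dturn -36.9 j [ 49.  30.   6.   0. -66. -30.] F [-0.6  0.4 -0.1] w 35.4 t 43.9
[[0.0106, -0.024, 0.0005, 0.0358], [0.0097, -0.0243, 0.0005, 0.0358], [0.0088, -0.0247, 0.0005, 0.0358], [0.0079, -0.025, 0.0005, 0.0358], [0.007, -0.0252, 0.0005, 0.0358]]
[[0.0061, -0.0255, 0.0005, 0.0358], [0.0052, -0.0257, 0.0005, 0.0358], [0.0043, -0.0258, 0.0005, 0.0358], [0.0034, -0.026, 0.0005, 0.0358], [0.0024, -0.0261, 0.0005, 0.0358]]
[[0.0015, -0.0262, 0.0005, 0.0358], [0.0006, -0.0262, 0.0005, 0.0358], [-0.0004, -0.0262, 0.0005, 0.0358], [-0.0013, -0.0262, 0.0005, 0.0358], [-0.0023, -0.0261, 0.0005, 0.0358]]
[[-0.0032, -0.026, 0.0005, 0.0358], [-0.0041, -0.0259, 0.0005, 0.0358], [-0.005, -0.0257, 0.0005, 0.0358]]
```

```bash

python3 -m crank '[[0.0106,-0.024,0,0.036],[0.0097,-0.0243,0,0.036],[0.0088,-0.0247,0,0.036],[0.008,-0.025,0,0.036],[0.007,-0.0252,0,0.036]]' |tail -1
python3 -m crank '[[0.006,-0.0255,0,0.036],[0.005,-0.0257,0,0.036],[0.0043,-0.0258,0,0.036],[0.0034,-0.026,0,0.036],[0.0024,-0.026,0,0.036]]' |tail -1
python3 -m crank '[[0.0015,-0.026,0,0.036],[0.0006,-0.026,0,0.036],[-0.0004,-0.026,0,0.036],[-0.0013,-0.026,0,0.036],[-0.0023,-0.026,0,0.036]]' |tail -1
python3 -m crank '[[-0.0032,-0.026,0,0.036],[-0.004,-0.026,0,0.036],[-0.005,-0.0257,0,0.036],[0,0,0,0],[0,0,0,0]]' |tail -1
python3 - <<'E'
from h import *
plan(0.524,-0.066,.0485,163,6)
c=cam("wrist");crop(c,160,100,480,340,2.5,"w13.png")
E
```

```text
gripper_width: 0.415
gripper_width: 0.412
gripper_width: 0.408
gripper_width: 0.412
now [ 0.5207 -0.0672  0.1739] ang 162.6 dturn 0.4 j [ 10.  15. -17.  -0. -58. -28.] F [ 0.2 -0.1 -0.4] w 35.8 t 45.5
[[-0.0005, 0.0004, 0.0209, -0.0012], [-0.0005, 0.0004, 0.0209, -0.0012], [-0.0005, 0.0004, 0.0209, -0.0012], [-0.0005, 0.0004, 0.0209, -0.0012], [-0.0005, 0.0004, 0.0209, -0.0012]]
[[-0.0005, 0.0004, 0.0209, -0.0012]]
```

View pics/w13.png

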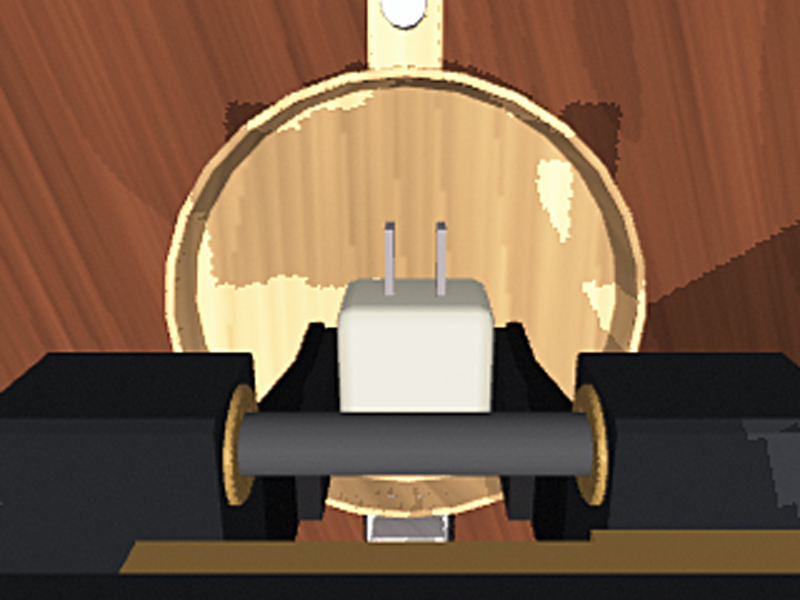

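```bash

python3 -m crank '[[0,0,0.014,0],[0,0,0.02,0],[0,0,0.022,0],[0,0,0.02,0],[0,0,0.016,0]]' |tail -1
python3 -m crank '[[0,0,0.012,0],[0,0,0.01,0],[0,0,0.006,0],[0,0,0.003,0],[0,0,0,0]]'|tail -1
python3 -m crank '[[0,0,0.002,0],[0,0,0.001,0],[0,0,0,0],[0,0,0,0]]'; python3 h.py 0.523 -0.066 .0475 163 2
```

```text
gripper_width: 0.411
gripper_width: 0.412
time_s: 46.75
tcp_pos: [0.5225, -0.066, 0.0505]
ee_rot: [[-0.955, 0.297, 0.001], [0.297, 0.955, 0.0], [-0.001, 0.0, -1.0]]
wrist_force: [-0.0, -0.1, -1.1]
gripper_width: 0.411
now [ 0.5225 -0.066   0.0505] ang 162.8 dturn 0.2 j [ 10.  24. -26.   0. -40. -28.] F [-0.  -0.1 -1.1] w 35.8 t 46.8
[[-0.0002, 0.0001, 0.0015, -0.0022], [-0.0002, 0.0001, 0.0015, -0.0022]]
```

```bash

python3 -m crank '[[0,0,0.0015,0],[0,0,0.0015,0],[0,0,0,0],[0,0,0,0]]' | tail -4
python3 -m crank '[[0,0,0,0],[0,0,0,0],[0,0,0,0],[0,0,0,0]]' 0.055 | tail -2
python3 -m crank '[[0,0,-0.01,0],[0,0,-0.025,0],[0,0,-0.035,0],[0,0,-0.035,0],[0,0,-0.02,0]]' | head -2
python3 -m crank '[[0,-0.03,-0.02,0],[0,-0.035,-0.01,0],[0,-0.035,-0.01,0],[0,-0.035,0,0],[0,-0.035,0,0]]' | head -2
python3 -m crank '[[0,-0.035,0,0],[0,-0.03,0,0],[0,0,0,0],[0,0,0,0]]' | head -2
python3 - <<'E'
from h import *
c=cam("wrist");cv2.imwrite("pics/w14.png",c["pixels"][:,:,::-1]);np.savez("w14.npz",**c)
c=cam("top");cv2.imwrite("pics/t14.png",c["pixels"][:,:,::-1]);np.savez("t14.npz",**c)
c=cam("scene");cv2.imwrite("pics/s14.png",c["pixels"][:,:,::-1])
E
```

```text
tcp_pos: [0.5222, -0.066, 0.047]
ee_rot: [[-0.955, 0.296, -0.0], [0.296, 0.955, -0.0], [0.0, -0.0, -1.0]]
wrist_force: [0.4, 0.5, -0.6]
gripper_width: 0.412
wrist_force: [-0.6, -0.5, 0.2]
gripper_width: 0.596
time_s: 47.83
tcp_pos: [0.524, -0.0661, 0.177]
time_s: 48.25
tcp_pos: [0.4715, -0.2297, 0.2141]
time_s: 48.58
tcp_pos: [0.4518, -0.2917, 0.2126]
```

View pics/t14.png

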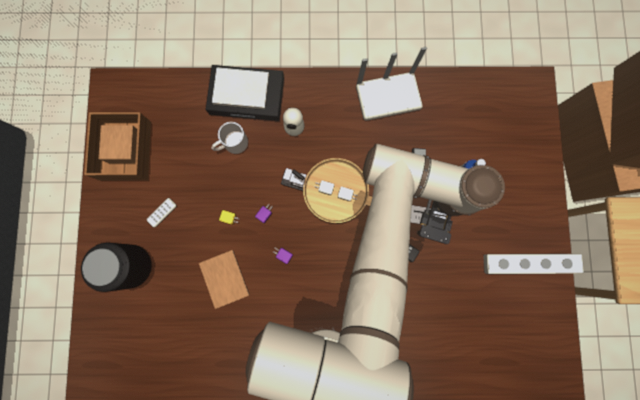

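View pics/s14.png

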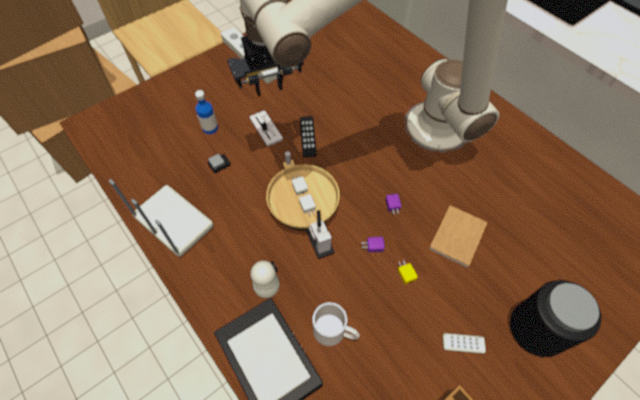

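View pics/w14.png

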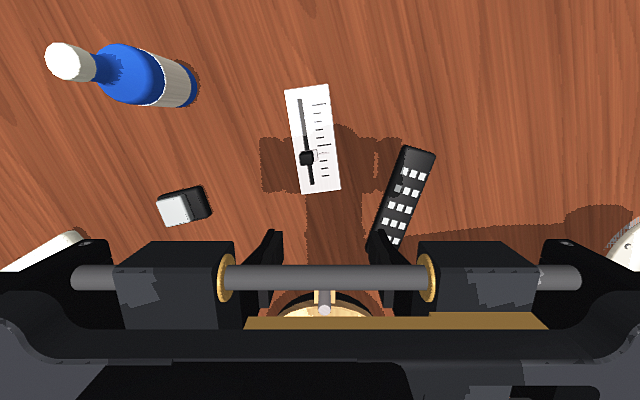

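```bash
python3 - <<'E'
from h import *
c=dict(np.load("w14.npz"))
P=np.array([pt(c,u,v) for u in range(280,345) for v in range(80,200)])
Q=P[(P[:,2]>.045)&(P[:,2]<.055)];r=cv2.minAreaRect((Q[:,:2]*1000).astype(np.float32));print(len(Q),r)
g=np.array(r[0])/1000
print("slider",(g-[.44034,-.38547])@[.1648,.9863]*1000)
crop(c,270,75,350,200,4.5,"w14a.png")
c=dict(np.load("t14.npz"))
P=np.array([pt(c,u,v) for u in range(285,312) for v in range(160,190)]);print("knob top",P[P[:,2]>.105].mean(0),P[:,2].max())
for u,v in[(327,187),(345,193)]:print(pt(c,u,v).round(4))
crop(c,270,140,390,230,6,"t14a.png")
E
```

```text
157 ((465.1534118652344, -328.4431457519531), (13.753986358642578, 15.934597969055176), 79.16490936279297)
slider 60.33483662023926
knob top [0.55498533 0.07621319 0.18188559] 1.3505491252966944
[ 0.5405 -0.0096  0.0645]
[ 0.5211 -0.0657  0.0646]
```

View pics/w14a.png

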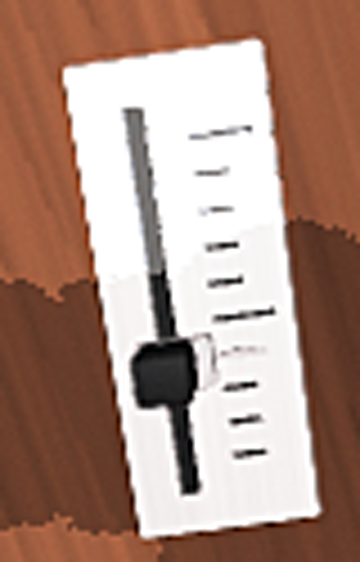

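View pics/t14a.png

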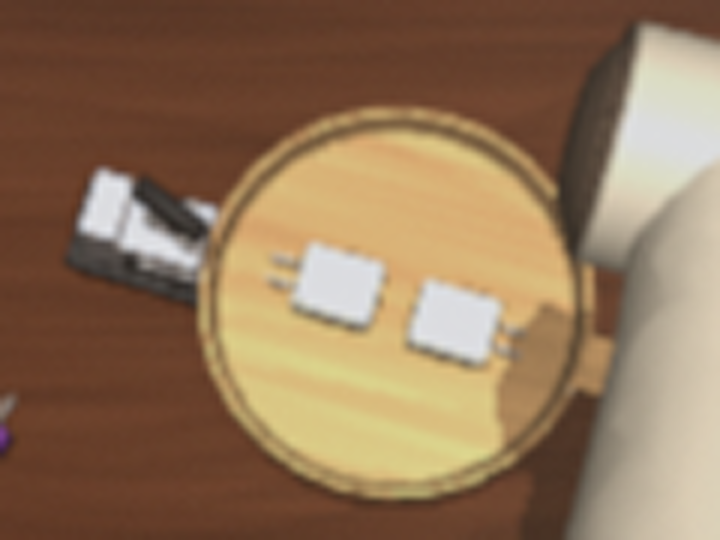

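```bash
python3 - <<'E'
from h import *
c=dict(np.load("t14.npz"))
P=np.array([pt(c,u,v) for u in range(285,312) for v in range(160,190)]);Q=P[(P[:,2]>.105)&(P[:,2]<.16)];print("knob top",len(Q),np.median(Q,0),Q.max(0))
print(sense()["time_s"])
from station import finish_job
print(finish_job())
E
```

```text
knob top 65 [0.56580088 0.07874221 0.12928748] [0.58106186 0.09667933 0.13561649]
48.7333
the job is handed in; nothing more can be done
None
```

The job is done and handed in at 48.7 s, with no failed checks; handing in returned no verdict.

- **Plunger:** I lifted it 15 mm, twisted it 70° anticlockwise and let it settle in the rest notch. In the last picture the knob is still twisted. Its top reads about 129–133 mm above the table, against about 131 mm expected when retracted and 122 mm when down.
- **Free play:** I rocked the dish by its post against both ends, three times clockwise and twice anticlockwise. Resistance began at the same points each time to within about 0.5 mm. The exception was the first clockwise push, which dragged the clutch roughly 1 mm. The play measured about 60.2 mm at the post.
- **Gauge:** I set the slider to that distance after finding its zero stop. The last picture shows the pointer on the 60 mm tick, and the depth reading gives about 60.3 mm.
- **Chargers:** Only two white chargers were on the table. Both went into the dish after the gauge was set and lie flat on its floor, tops at about 64.5 mm. I left the purple and yellow look-alikes and everything else alone.

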